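# Park the optics rail in its bay behind the post

## Task

Push the aluminium rail across the bench into the blue-fenced bay, angling one end in behind the short steel post and then swinging the other end in, until its long side lies flat against the bay's back fence. Only push it with the fingers: it stays down on the bench, never lifted. Leave the dish, the jar and the dropper bottle where they stand.

Things in the scene. Friction and masses are not known exactly. Their poses are not given: they have to be found in the camera images.
- rail: Straight aluminium bar lying loose: 240 long (x) x 40 wide (y) x 30 high (z), black caps at both ends, which are alike; 0.35 to 0.7 kg, slides with friction. Origin: centre of its underside. It starts outside the bay with one end pointing roughly at its open side.
- bay: Fixed bay: blue fence 25 high, 8 thick, on three sides; grey floor sheet level with the bench. Origin: on the bench, middle of the back fence's inner face. x runs along that fence away from the post's end, y out through it. Inside: x -160 to 160, y -60 to 0, open towards -y. Home: rail centre at y = -20, x anywhere between the end fences.
- post: Short upright steel post with a black band, 24 diameter, 60 high, fixed to the bench in front of the open side of the bay, near its -x end: about x = -66, y = -96 in the bay's frame, so that the rail cannot be pushed in broadside. Touching it does no harm. Origin: centre of its foot.
- dish: Covered glass dish with green content, 90 diameter, 16 high, loose. Origin: centre of its underside. Leave alone.
- jar: Amber jar with a green lid, 56 diameter, 70 high, loose. Origin: centre of its underside. Leave alone.
- dropper: Small amber bottle with a black cap, 32 diameter, 65 high, loose. Origin: centre of its underside. Leave alone.
Things that resemble listed ones, but are neither listed nor needed, are in the scene too. Several things have the shape of the rail; the one meant has the colours described above.

How it is judged:
By the outcome, as a careful person would: the job done as asked, in the order asked, and still so for the second after the job is handed in, with the robot touching nothing.
It also fails if it takes over 72 s, if anything falls off the work surface, if the arm or the gripper's body presses on something with over 40 N, if the wrist force passes 120 N, or if a joint passes its speed limit or range.

## Robot

A 6-joint arm with a two-finger parallel gripper is mounted at the origin on the work surface. World frame = base frame: x ahead of the robot, y to its left, z up, the work surface at z = 0. Lengths are in m, angles in rad, forces in N, time in s.
With the tool pointing down it reaches from about 0.325 to 0.85 m from the base axis. Payload 4.4 kg.
Tool frame: the origin (TCP) lies on the centre line of the jaws, within the pads' length; the fingertips stand 19 mm ahead of it and the grasp point (between the pads) is the TCP (env.tips_ahead is the z of the fingertips in the tool frame, in m); z points along the fingers, x is the direction in which the jaws open and shut, and the axes are right-handed (so a half turn about z gives the same grasp; the last joint's range is limited). The gripper opens to 94 mm and grips with 3 to 60 N. Pads are 16 mm wide; open, the fingers measure 119 mm over their backs; the gripper's body (75 mm by 177 mm) begins 78 mm behind the grasp point.
Start: joints at [1.185, 0.207, 1.542, -0, 1.393, -0.15], TCP at [0.134, 0.559, 0.197] pointing down, gripper open.
Joint ranges: [-2.73, 2.73], [-0.86, 2.22], [0.23, 2.46], [-1.11, 4.25], [0.08, 2.63], [-2.82, 2.82]. Speed limits (rad/s): [2.79, 2.79, 3.14, 3.14, 3.14, 3.14].

## Interface

Orientations are given as a 3x3 rotation matrix whose columns are the frame's x, y, z axes.
In Python, from rig import env gives the robot as it stands.
- The arm moves only by the tool send_rows, never from a script. Its argument "increments" is a list that holds one entry, the list of rows, each a list of 7 numbers: the shift along the tool's x, y, z scaled (see below), then the turn, a rotation vector about the tool's x, y, z scaled (see below), then the gripper command: -1 is shut, 1 is fully open, values between are in proportion. In form: [[[tx, ty, tz, rx, ry, rz, grip], ...]]. A call has 1 to 12 rows; each row is the pose to reach, as a shift and turn from the pose commanded when the call began, along the tool's axes at that moment, turning the shorter way round; what a row does not reach only later rows make up. The controller multiplies each number of a shift by 120 mm and each number of a turn by pi rad. A row lasts 1/8 s, in which the tool goes at most 62.5 mm and 10.7 degrees, less where a joint would pass 70% of its speed; a pose out of reach is approached as far as the arm can. A call with a number of a shift or a turn outside -1 to 1 is refused whole. A call with a gripper value outside its range is refused whole. The fingers move at their own pace and stop on an object; "force" is the grip in N (left out, the last holds). Time passes only in rows, so rows that repeat a pose let the fingers close. It gives the time, the measured TCP pose, the force and the opening at its end, in the units of the state.
- env.observe(): the state, without advancing time (a new reading comes with each control period).
- env.read_camera(name): name is "scene" or "top" or "wrist"; returns a dict with "frame" (384x512x3 uint8, blue, green, red), "K" (3x3 intrinsics, pixels), "rvec" (rotation vector, rad) and "tvec" (3), from world to camera coordinates, as OpenCV has them; the wrist camera has in their place "tool_from_camera" (4x4, takes a point from camera to tool coordinates, whose origin is the TCP and whose axes are the tool frame's). Camera axes: x right, y down, z forward; pixel columns grow to the right and rows downward; lengths in m; the calibration is good to about 2 mm. A picture is of the moment at which its call begins: read the wrist's pose just before it. There is no depth.
- env.sign_off(): hands the job in, once; it reports no verdict.
Trained networks look in a picture, given as the dict that the camera call returned (one of the last four; its "shot" number tells which), for a name from the list of things; names that differ only in an ending like _2 or _b are one class to them, and where a whole thing is asked for, a point or a joint stands for the part that bears it (a point fixed in the world has none). Each returns a list of dicts, best first, with "confidence" (0 to 1); they miss things now and then, are a little off and sometimes report something else, mostly with a low value. They report only what shows in the picture. A call takes as long as a camera call. They do not tell look-alikes from the thing itself.
- env.look_for(picture, label): "centre" ([x, y, z] in m, in the coordinates of the camera as it stood for that picture, good to about 4 mm: the middle of the surface that is visible of it).
- env.cut_out(picture, label): "region" (384x512 bool, what is visible of it).
- env.place_of(picture, label): "centre" ([x, y, z] in m, in the coordinates of the camera as it stood for that picture, good to about 4 mm: a listed point, or the origin of a listed thing).
The state is a dict: "time": time; "q": joint angles; "qd": joint speeds; "tau": joint torques, N m; "eef_pos": TCP position; "tcp_rot": TCP orientation; "ft_force": force on the tool from outside, world axes, zero at the start; "wrist_torque": the same for the moment, N m; "opening": finger opening in m.
Only numpy, scipy, OpenCV 4.12 (cv2) and the standard library are available. Lean on these libraries where they do the work, as an engineer would, in place of code of your own. Each camera call takes 0.05 s, during which the arm holds its last target.

## Working session

There is one attempt and no reset: what is moved stays moved. The work goes in short steps, Python scripts to look and compute and a tool call to move; the robot and the scene stay as the last step left them, time stands still between calls to the robot, and variables do not carry over. Pictures are saved under pics/ and viewed, and the job is handed in when it is done.

Besides the shell and the picture viewer there is one more tool, called after "Call:" as name(argument=value, ...) on one line, values as JSON. send_rows: Moves the arm, as the interface text tells. Its arguments: {"type":"object","properties":{"increments":{"type":"array"},"force":{"type":"number"}},"required":["increments"]}

```bash
ls; mkdir -p pics; python3 - <<'E'
from rig import env
import cv2,pickle
s=env.observe();print(s['time'],s['eef_pos'],s['tcp_rot'],s['opening'],env.tips_ahead)
for n in ['top','scene']:
    p=env.read_camera(n);cv2.imwrite(f'pics/{n}0.png',p['frame'])
    print(n,p['K'],p['rvec'],p['tvec'],p['shot'])
    R,_=cv2.Rodrigues(p['rvec'])
    for l in ['rail','bay','post','dish','jar','dropper']:
        for d in env.place_of(p,l):
            print(l,(R.T@(d['centre']-p['tvec'])).round(3),round(d['confidence'],2))
E
```

```text
pics
0.0 [0.1340306  0.55833748 0.19542376] [[ 2.33613742e-01  9.72329132e-01 -8.24013152e-04]
 [ 9.72327068e-01 -2.33614966e-01 -2.02985761e-03]
 [-2.16619150e-03 -3.27007660e-04 -9.99997600e-01]] 0.09390406494723191 0.019
top [[383.40339395   0.         254.82614866]
 [  0.         383.40339395 189.48159724]
 [  0.           0.           1.        ]] [ 2.17662872 -2.16722458  0.1022398 ] [-0.03424055  0.52655654  1.37350806] 1
rail [ 0.543 -0.462 -0.001] 0.96
rail [ 0.498 -0.104 -0.002] 0.93
bay [0.588 0.174 0.003] 0.68
post [ 0.474  0.143 -0.003] 0.61
dish [ 0.72  -0.056 -0.002] 0.6
jar [0.318 0.386 0.002] 0.62
jar [ 0.499 -0.104 -0.004] 0.43
scene [[481.13711396   0.         250.39025456]
 [  0.         481.13711396 192.49197707]
 [  0.           0.           1.        ]] [ 0.95772476  2.53594365 -1.00429239] [ 0.42455807 -0.20249281  1.62210336] 2
rail [ 0.499 -0.104  0.007] 0.67
rail [ 0.542 -0.461 -0.003] 0.6
bay [ 0.583  0.182 -0.002] 0.63
post [0.482 0.146 0.001] 0.75
dish [ 0.715 -0.056 -0.005] 0.76
jar [0.315 0.386 0.002] 0.64
```

View pics/top0.png

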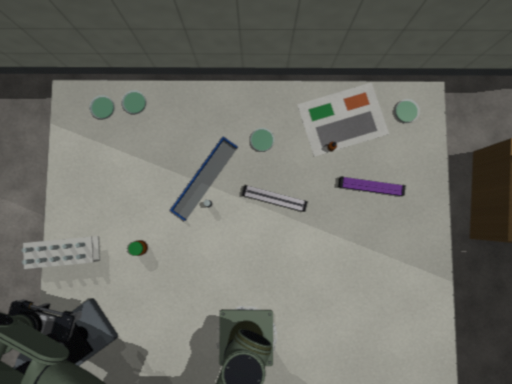

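View pics/scene0.png

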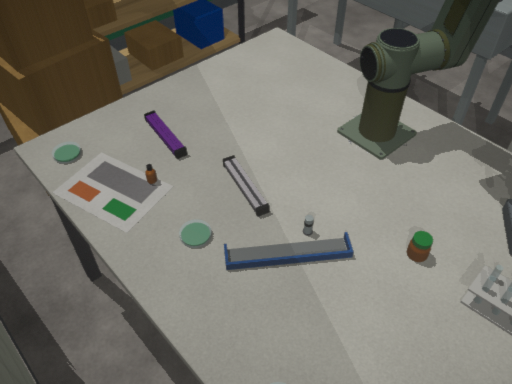

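The aluminium bar with black caps is at top (274,198). The purple bar at top (371,186) has the same shape but the wrong colour. The bay is at (205,178) and the post at (207,204). I'll confirm the rail in an enlarged crop.

```bash
python3 - <<'E'
from rig import env
import cv2,numpy as np
p=env.read_camera('top')
c=p['frame'][115:235,150:420];cv2.imwrite('pics/crop0.png',cv2.resize(c,None,fx=2.9,fy=2.9,interpolation=cv2.INTER_CUBIC))
w=env.read_camera('wrist');cv2.imwrite('pics/w0.png',w['frame']);print(w['K'],w['tool_from_camera'].round(3))
R,_=cv2.Rodrigues(p['rvec'])
def back(uv,z):
    d=np.linalg.inv(p['K'])@np.array([uv[0],uv[1],1]);C=-R.T@p['tvec'].ravel();d=R.T@d
    return C+d*(z-C[2])/d[2]
for r in env.cut_out(p,'rail'):
    m=r['region'].astype(np.uint8);ys,xs=np.nonzero(m)
    pts=np.array([back((x,y),.025)[:2] for x,y in zip(xs,ys)],np.float32)
    print(r['confidence'],cv2.minAreaRect(pts))
for r in env.look_for(p,'dropper')+env.place_of(p,'dropper'): print((R.T@(r['centre']-p['tvec'])).round(3),r['confidence'])
for l in ['dish','dropper']:
  for r in env.cut_out(p,l): ys,xs=np.nonzero(r['region']);print(l,xs.mean(),ys.mean(),r['confidence'])
E
```

```text
[[268.18892499   0.         253.83849205]
 [  0.         268.18892499 193.07571646]
 [  0.           0.           1.        ]] [[ 1.    -0.001  0.001 -0.001]
 [ 0.001  0.97   0.241 -0.069]
 [-0.001 -0.241  0.97  -0.188]
 [ 0.     0.     0.     1.   ]]
0.82 ((0.5410762429237366, -0.4558771252632141), (0.24443043768405914, 0.04530082270503044), 82.5648193359375)
0.62 ((0.49568721652030945, -0.10255709290504456), (0.23802369832992554, 0.04038599133491516), 75.64131164550781)
[ 0.686 -0.312  0.042] 0.62
[ 0.694 -0.316 -0.001] 0.61
[0.319 0.387 0.002] 0.3
dish 261.81198347107437 139.66528925619835 0.66
dropper 331.2352941176471 145.88235294117646 0.39
```

View pics/crop0.png

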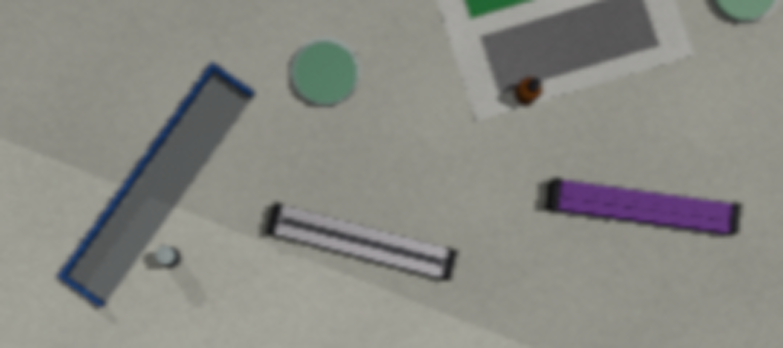

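View pics/w0.png

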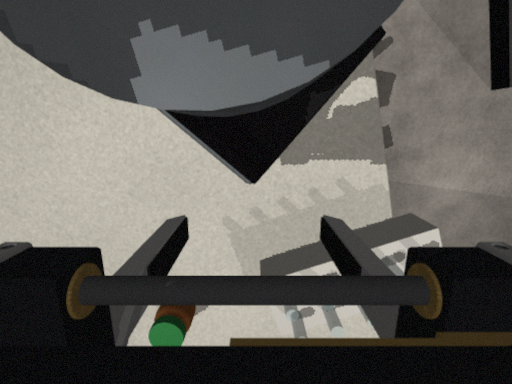

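The crop confirms it: the silver bar with black end caps is at top (242..306, 187..209), and the look-alike is purple. I'll move the wrist camera above the area for a finer measurement. The target is TCP (0.50, 0.05, 0.25) with tool x at yaw -14°.

```bash
cat > h.py <<'E'
from rig import env
import cv2,numpy as np
def cam(p,s=None):
    if 'rvec' in p:
        R,_=cv2.Rodrigues(np.array(p['rvec'],float));return R,np.array(p['tvec'],float).ravel()
    T=np.eye(4);T[:3,:3]=s['tcp_rot'];T[:3,3]=s['eef_pos'];W=np.linalg.inv(T@p['tool_from_camera'])
    return W[:3,:3],W[:3,3]
def back(p,uv,z,s=None):
    R,t=cam(p,s);C=-R.T@t;d=R.T@np.linalg.inv(p['K'])@np.array([uv[0],uv[1],1.])
    return C+d*(z-C[2])/d[2]
def proj(p,X,s=None):
    R,t=cam(p,s);x=(np.atleast_2d(X)@R.T+t)@p['K'].T;return x[:,:2]/x[:,2:]
def move(pos,yaw,s=None):
    """increments for target TCP pos and yaw(deg of tool x), tool down"""
    s=s or env.observe();R0=s['tcp_rot'];a=np.radians(yaw);c,n=np.cos(a),np.sin(a)
    R1=np.array([[c,n,0],[n,-c,0],[0,0,-1.]])
    d=R0.T@(np.array(pos)-s['eef_pos'])/.12
    r=cv2.Rodrigues(R0.T@R1)[0].ravel()/np.pi
    return d.round(3),r.round(4)
E
python3 - <<'E'
from h import *
p=env.read_camera('top')
from scipy.optimize import least_squares
obs=np.array([[223.1,137.1],[237.2,147.8],[170.7,210.5],[184.8,220.5]])
B=np.array([[.168,.008],[.168,-.06],[-.168,.008],[-.168,-.06]])
def f(v):
    c,s=np.cos(v[2]),np.sin(v[2]);P=np.c_[B@np.array([[c,s],[-s,c]])+v[:2],np.full(4,.025)]
    return (proj(p,P)-obs).ravel()
r=least_squares(f,[.59,.17,-.6]);print(r.x,np.degrees(r.x[2]),r.fun.round(1))
v=r.x;c,s=np.cos(v[2]),np.sin(v[2]);R=np.array([[c,-s],[s,c]])
for n,q in dict(post=(.478,.145),rail=(.4965,-.103),dish=(.718,-.056)).items(): print(n,(R.T@(np.array(q)-v[:2])).round(3))
print(move((.50,.05,.25),-14))
E
```

```text
[ 0.58073135  0.17481853 -0.60677115] -34.76542596750163 [ 0.2 -0.7  1.1 -1.  -1.1  0.4 -0.1  1.2]
post [-0.067 -0.083]
rail [ 0.089 -0.276]
dish [ 0.244 -0.111]
(array([-3.413,  3.954, -0.445]), array([0.    , 0.    , 0.5027]))
```

Call:
send_rows(increments=[[[-1, 1, -0.2, 0, 0, 0.05, 1], [-1, 1, -0.2, 0, 0, 0.1, 1], [-1, 1, -0.2, 0, 0, 0.15, 1], [-1, 1, -0.2, 0, 0, 0.2, 1], [-1, 1, -0.2, 0, 0, 0.25, 1], [-1, 1, -0.2, 0, 0, 0.3, 1], [-1, 1, -0.2, 0, 0, 0.35, 1], [-1, 1, -0.2, 0, 0, 0.4, 1], [-1, 1, -0.2, 0, 0, 0.45, 1], [-1, 1, -0.2, 0, 0, 0.5, 1]]])

```text
time: 2.35
eef_pos: [0.223, 0.4144, 0.2206]
tcp_rot: [[0.971, -0.239, 0.0], [-0.239, -0.971, 0.0], [0.0, -0.0, -1.0]]
ft_force: [-0.1, -0.4, -0.6]
opening: 0.0941
```

```bash
python3 -c "
from h import *
print(move((.50,.05,.25),-14),env.observe()['eef_pos'],env.observe()['time'])"
```

```text
(array([ 2.966,  2.398, -0.245]), array([-0.0001, -0.    ,  0.0011])) [0.22298565 0.4143602  0.22064794] 2.35
```

Call:
send_rows(increments=[[[1, 0.8, -0.1, 0, 0, 0, 1], [1, 0.8, -0.1, 0, 0, 0, 1], [1, 0.8, -0.1, 0, 0, 0, 1]]])

```text
time: 2.72
eef_pos: [0.3187, 0.2912, 0.2331]
tcp_rot: [[0.972, -0.236, 0.001], [-0.236, -0.972, 0.0], [0.001, -0.0, -1.0]]
ft_force: [-0.0, -0.5, -0.3]
opening: 0.0937
```

Call:
send_rows(increments=[[[1, 0.8, -0.1, 0, 0, 0, 1], [1, 0.8, -0.1, 0, 0, 0, 1], [1, 0.8, -0.1, 0, 0, 0, 1]]])

```text
time: 3.1
eef_pos: [0.4132, 0.1692, 0.2451]
tcp_rot: [[0.972, -0.237, 0.001], [-0.237, -0.972, -0.0], [0.001, -0.0, -1.0]]
ft_force: [0.3, 0.5, -0.4]
opening: 0.0945
```

Call:
send_rows(increments=[[[0.9, 0.8, -0.05, 0, 0, 0, 1], [0.9, 0.8, -0.05, 0, 0, 0, 1], [0.9, 0.8, -0.05, 0, 0, 0, 1], [0.9, 0.8, -0.05, 0, 0, 0, 1]]])

```text
time: 3.6
eef_pos: [0.4942, 0.0525, 0.2503]
tcp_rot: [[0.972, -0.236, -0.001], [-0.236, -0.972, 0.001], [-0.001, -0.0, -1.0]]
ft_force: [-0.4, 0.3, 0.3]
opening: 0.094
```

```bash
python3 -c "
from h import *
s=env.observe();w=env.read_camera('wrist');print(s['eef_pos'],s['time']);cv2.imwrite('pics/w1.png',cv2.resize(w['frame'],(768,576)))
p=env.read_camera('top');cv2.imwrite('pics/t1.png',p['frame'])
import pickle;pickle.dump((s,w),open('w1.pkl','wb'))"
```

```text
[0.49420671 0.05252754 0.25034091] 3.6
```

View pics/w1.png

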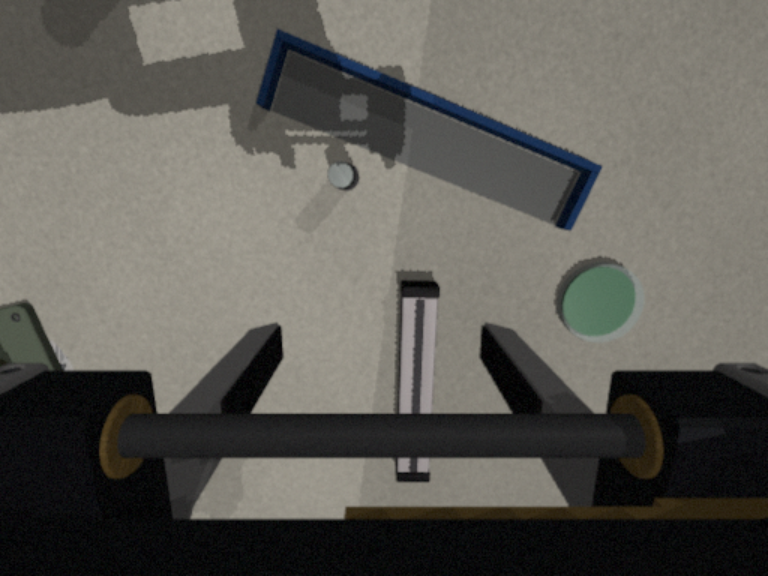

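```bash
cat >> h.py <<'E'
from scipy.optimize import least_squares
def fit(p,obs,B,z,x0,s=None):
    obs=np.array(obs,float);B=np.array(B,float)
    def f(v):
        c,n=np.cos(v[2]),np.sin(v[2]);P=np.c_[B@np.array([[c,n],[-n,c]])+v[:2],np.full(len(B),z)]
        return (proj(p,P,s)-obs).ravel()
    r=least_squares(f,x0);return r.x,r.fun.round(1)
BB=[[-.168,.008],[.168,.008],[.168,-.06],[-.168,-.06]]
RB=[[.12,.02],[.12,-.02],[-.12,.02],[-.12,-.02]]  # rail: +x = tip end
E
python3 - <<'E'
from h import *
import pickle
s,w=pickle.load(open('w1.pkl','rb'));k=512/768
b,e=fit(w,np.array([[279,31],[600,167],[569,229],[258,106]])*k,BB,.025,[.58,.17,-.6],s);print('bay',b.round(4),np.degrees(b[2]),e)
r,e=fit(w,np.array([[402,284],[439,285],[398,479],[429,479]])*k,RB,.03,[.5,-.1,1.3],s);print('rail',r.round(4),np.degrees(r[2]),e)
post=back(w,np.array([342,174])*k,.06,s)[:2];dish=back(w,np.array([601,300])*k,.016,s)[:2]
c,n=np.cos(b[2]),np.sin(b[2]);R=np.array([[c,-n],[n,c]])
for q in (post,r[:2],dish): print(q.round(4),(R.T@(q-b[:2])).round(4))
wi=cv2.resize(w['frame'],(768,576))
cv2.imwrite('pics/w1c.png',cv2.resize(wi[250:500,360:480],None,fx=2.3,fy=2.3))
E
```

```text
bay [ 0.5859  0.1778 -0.6025] -34.52031102553179 [-1.7 -0.6  2.2 -0.   1.6  2.  -1.9 -0.4]
rail [ 0.4994 -0.098   1.3212] 75.69802269310176 [-0.5 -0.7  0.5 -1.1 -1.   1.1  0.9  1.3]
[0.4803 0.1414] [-0.0664 -0.0898]
[ 0.4994 -0.098 ] [ 0.085  -0.2763]
[ 0.7163 -0.0498] [ 0.2364 -0.1137]
```

View pics/w1c.png

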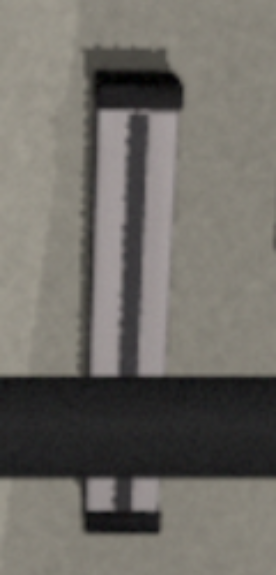

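Measured: bay at (0.585, 0.178), -34.6°. Rail at (0.499, -0.099), heading 75.7°, which is 110° in the bay frame. The post comes out at bay (-66,-90), which fits the listing.

Plan:
1. Push with both fingers flush on the rail's side to turn it about 15°.
2. Push it axially so the tip goes in behind the post.
3. Swing the tail in.

First I'll move to the rail's near side.

Call:
send_rows(increments=[[[-0.1, 0.5, 0.4, 0, 0, -0.055, 1], [-0.1, 1, 0.4, 0, 0, -0.11, 1], [-0.1, 1, 0.5, 0, 0, -0.165, 1], [-0.1, 1, 0.5, 0, 0, -0.22, 1], [-0.1, 1, 0.5, 0, 0, -0.275, 1], [-0.1, 1, 0.5, 0, 0, -0.33, 1], [-0.1, 1, 0.5, 0, 0, -0.385, 1], [-0.1, 1, 0.5, 0, 0, -0.44, 1], [-0.1, 1, 0.5, 0, 0, -0.5, 1], [-0.1, 1, 0.5, 0, 0, -0.5, 1]]])

```text
time: 4.95
eef_pos: [0.454, -0.059, 0.1907]
tcp_rot: [[0.233, 0.972, 0.0], [0.972, -0.233, 0.0], [0.0, 0.0, -1.0]]
ft_force: [1.0, 0.1, -0.0]
opening: 0.0943
```

```bash
python3 -c "
from h import *
print(move((.433,-.135,.027),75.7),env.observe()['eef_pos'],env.observe()['time'])"
```

```text
(array([-0.657, -0.022,  1.363]), array([ 0.    , -0.0001,  0.0046])) [ 0.45395022 -0.05901414  0.19065072] 4.95
```

Call:
send_rows(increments=[[[-0.4, -0.022, 0.3, 0, 0, 0.005, 1], [-0.657, -0.022, 0.6, 0, 0, 0.005, 1], [-0.657, -0.022, 0.9, 0, 0, 0.005, 1], [-0.657, -0.022, 1, 0, 0, 0.005, 1], [-0.657, -0.022, 1, 0, 0, 0.005, 1]]])

```text
time: 5.58
eef_pos: [0.4331, -0.1359, 0.0703]
tcp_rot: [[0.249, 0.969, -0.001], [0.969, -0.249, 0.001], [0.0, -0.001, -1.0]]
ft_force: [0.3, -0.4, -0.5]
opening: 0.0939
```

Call:
send_rows(increments=[[[0, 0, 0.2, 0, 0, 0, 1], [0, 0, 0.36, 0, 0, 0, 1], [0, 0, 0.36, 0, 0, 0, 1]]])

```text
time: 5.95
eef_pos: [0.4336, -0.1363, 0.0278]
tcp_rot: [[0.248, 0.969, -0.0], [0.969, -0.248, 0.0], [0.0, -0.0, -1.0]]
ft_force: [0.5, -0.3, 0.1]
opening: 0.0942
```

```bash
python3 -c "
from h import *
s=env.observe();w=env.read_camera('wrist');print(s['eef_pos'],s['time'],s['ft_force']);cv2.imwrite('pics/w2.png',w['frame'])
p=env.read_camera('top');cv2.imwrite('pics/t2.png',cv2.resize(p['frame'][115:235,150:420],None,fx=2.9,fy=2.9))
# plan arc: COR 80mm ahead of centre, contact first 27mm then 15deg
c=np.array([.4985,-.100]);h=np.radians(75.7);u=np.array([np.cos(h),np.sin(h)]);n=np.array([u[1],-u[0]])
cor=c+.08*u
for dth in [0,3,6,9,12,15,17]:
    a=np.radians(dth);R=np.array([[np.cos(a),-np.sin(a)],[np.sin(a),np.cos(a)]])
    q=cor+R@(-.13*u-.028*n)
    print(dth,q.round(4),*move((*q,.027),75.7+dth,s))
"
```

```text
[ 0.43362231 -0.13632366  0.02775778] 5.95 [ 0.46111083 -0.25875817  0.11590063]
0 [ 0.459  -0.1415] [0.011 0.216 0.006] [-0.0001 -0.     -0.0005]
3 [ 0.4653 -0.1445] [-0.     0.273  0.006] [-0.0001 -0.     -0.0171]
6 [ 0.4718 -0.1471] [-0.008  0.33   0.006] [-0.0001 -0.     -0.0338]
9 [ 0.4784 -0.1493] [-0.012  0.388  0.006] [-0.0001 -0.     -0.0505]
12 [ 0.4851 -0.1513] [-0.014  0.446  0.006] [-0.0001 -0.     -0.0671]
15 [ 0.4919 -0.1528] [-0.013  0.504  0.006] [-0.0001 -0.     -0.0838]
17 [ 0.4964 -0.1537] [-0.01   0.543  0.006] [-0.0001 -0.     -0.0949]
```

View pics/w2.png

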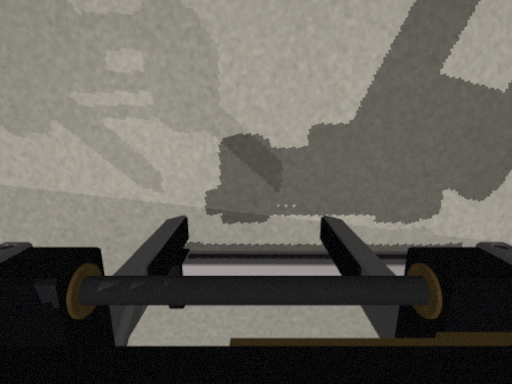

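View pics/t2.png

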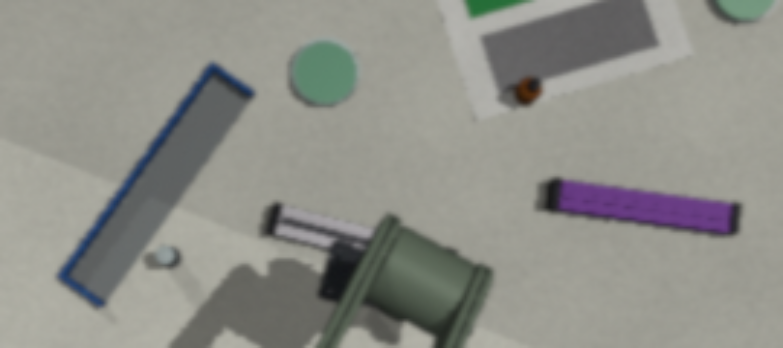

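The fingers stand parallel to the rail on its near side, about 25 mm off. The tail cap is at wrist (180,270). Now the slow turning push.

Call:
send_rows(increments=[[[0, 0.08, 0, 0, 0, 0, 1], [0, 0.15, 0, 0, 0, 0, 1], [0, 0.19, 0, 0, 0, 0, 1], [0, 0.22, 0, 0, 0, 0, 1], [0, 0.25, 0, 0, 0, -0.009, 1], [0, 0.27, 0, 0, 0, -0.017, 1], [-0.005, 0.3, 0, 0, 0, -0.026, 1], [-0.008, 0.33, 0, 0, 0, -0.034, 1], [-0.01, 0.36, 0, 0, 0, -0.042, 1], [-0.012, 0.39, 0, 0, 0, -0.05, 1], [-0.013, 0.42, 0, 0, 0, -0.059, 1], [-0.014, 0.446, 0, 0, 0, -0.067, 1]]])

```text
time: 7.55
eef_pos: [0.4851, -0.1519, 0.0274]
tcp_rot: [[0.039, 0.999, 0.0], [0.999, -0.039, -0.0], [-0.0, 0.0, -1.0]]
ft_force: [-0.6, -0.1, -0.6]
opening: 0.094
```

```bash
python3 -c "
from h import *
s=env.observe();w=env.read_camera('wrist');print(s['eef_pos'],s['time'],s['ft_force']);cv2.imwrite('pics/w3.png',w['frame'])
p=env.read_camera('top');cv2.imwrite('pics/t3.png',cv2.resize(p['frame'][115:235,150:420],None,fx=2.9,fy=2.9))
"
```

```text
[ 0.48505417 -0.15188404  0.02735246] 7.55 [-0.5787836  -0.1237418  -0.62075269]
```

View pics/w3.png

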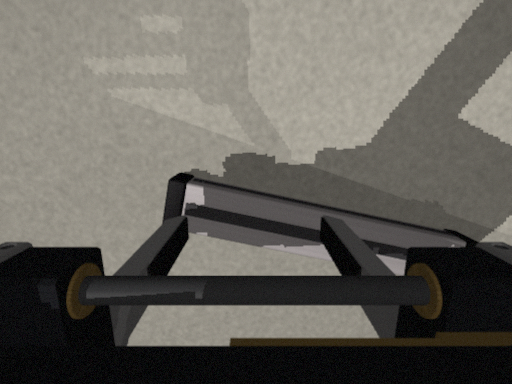

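View pics/t3.png

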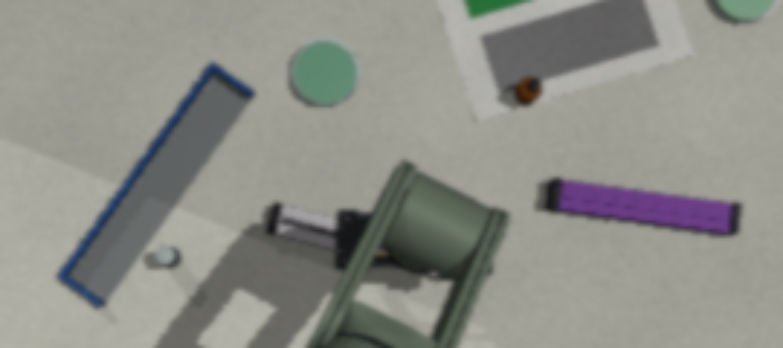

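The wrist picture contradicts the plan. The rail's tail cap at (175,195) lies inside the left fingertip, so that finger went past the tail end and the rail didn't turn. I'll lift straight up and re-measure.

Call:
send_rows(increments=[[[0, 0, -0.3, 0, 0, 0, 1], [0, 0, -0.7, 0, 0, 0, 1], [0, -0.3, -1, 0, 0, 0, 1], [0, -0.7, -1, 0, 0, 0, 1], [0, -0.7, -1, 0, 0, 0, 1]]])

```text
time: 8.28
eef_pos: [0.398, -0.1474, 0.1469]
tcp_rot: [[0.042, 0.999, -0.002], [0.999, -0.042, 0.001], [0.001, -0.002, -1.0]]
ft_force: [-0.4, 0.4, -0.1]
opening: 0.0938
```

Call:
send_rows(increments=[[[0.5, 0, -0.5, 0, 0, 0, 1], [1, -0.1, -0.8, 0, 0, 0, 1], [1, -0.1, -0.8, 0, 0, 0, 1], [1, -0.1, -0.8, 0, 0, 0, 1]]])

```text
time: 8.78
eef_pos: [0.3955, -0.027, 0.2451]
tcp_rot: [[0.037, 0.999, 0.004], [0.999, -0.037, -0.001], [-0.001, 0.004, -1.0]]
ft_force: [-0.2, -1.2, -0.3]
opening: 0.0945
```

```bash
python3 -c "
from h import *
s=env.observe();w=env.read_camera('wrist');print(s['eef_pos'],s['time'],s['ft_force']);cv2.imwrite('pics/w4.png',cv2.resize(w['frame'],(768,576)))
import pickle;pickle.dump((s,w),open('w4.pkl','wb'))
p=env.read_camera('top');cv2.imwrite('pics/t4.png',cv2.resize(p['frame'][115:235,150:420],None,fx=2.9,fy=2.9))
"
```

```text
[ 0.39546703 -0.02703607  0.24506494] 8.775 [-0.19709332 -1.16109603 -0.29103554]
```

View pics/w4.png

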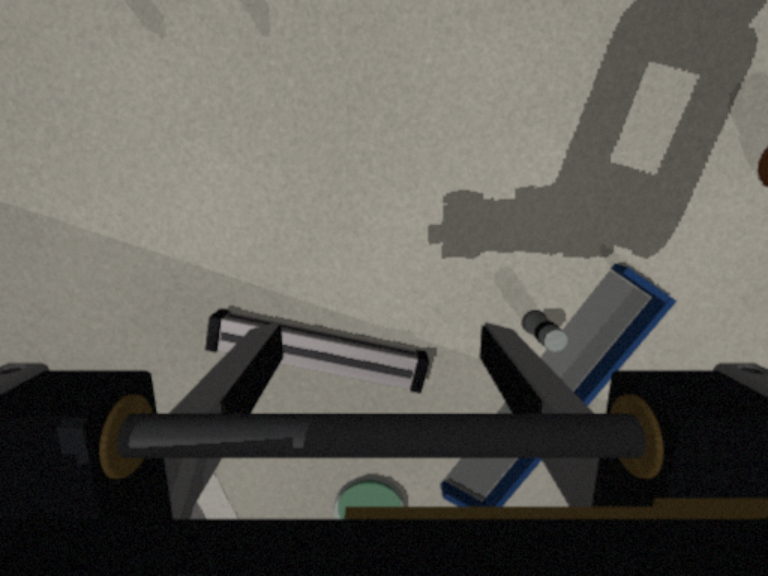

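View pics/t4.png

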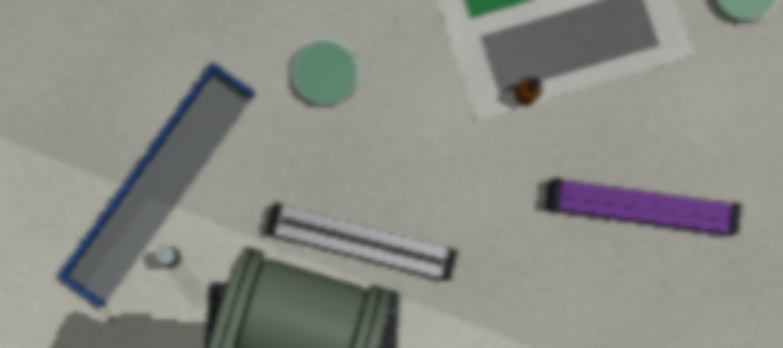

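```bash
python3 - <<'E'
from h import *
import pickle
s,w=pickle.load(open('w4.pkl','rb'));k=512/768
r,e=fit(w,np.array([[430,350],[416,391],[222,312],[206,350]])*k,RB,.03,[.5,-.1,1.3],s);print('rail',r.round(4),np.degrees(r[2]),e)
b,e=fit(w,np.array([[675,300],[490,507],[443,488],[620,264]])*k,BB,.025,[.58,.17,-.6],s);print('bay',b,e)
print(back(w,np.array([557,340])*k,.06,s),back(w,np.array([533,322])*k,0,s))
t=env.read_camera('top')
for z in (0,.03,.06):
  print(z,[back(t,(150+x/2.9,115+y/2.9),z).round(3) for x,y in [(283,205),(455,249),(445,280),(275,237)]])
cv2.imwrite('pics/sc4.png',env.read_camera('scene')['frame'])
E
```

```text
rail [ 0.4936 -0.0967  1.3249] 75.90840967619562 [ 2.1  4.1  5.7 -1.2 -7.7  0.1  0.3 -1.9]
bay [ 0.57844072  0.17702487 -0.60624686] [ 0.3 -4.1 -2.9  7.4 -2.2  3.2  4.  -3.1]
[0.47766123 0.14305214 0.06      ] [0.47936531 0.14148455 0.        ]
0 [array([ 0.543, -0.005,  0.   ]), array([ 0.488, -0.225,  0.   ]), array([ 0.448, -0.212,  0.   ]), array([0.502, 0.005, 0.   ])]
0.03 [array([ 0.54 , -0.006,  0.03 ]), array([ 0.486, -0.221,  0.03 ]), array([ 0.447, -0.208,  0.03 ]), array([0.5  , 0.004, 0.03 ])]
0.06 [array([ 0.537, -0.006,  0.06 ]), array([ 0.484, -0.217,  0.06 ]), array([ 0.446, -0.204,  0.06 ]), array([0.497, 0.003, 0.06 ])]
```

View pics/sc4.png

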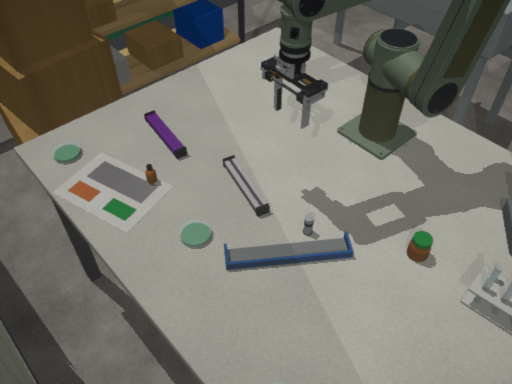

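```bash
cat >> h.py <<'E'
def boxpts(v,x0,x1,y0,y1,z0,z1):
    c,n=np.cos(v[2]),np.sin(v[2])
    return np.array([[v[0]+c*x-n*y,v[1]+n*x+c*y,z] for z in(z0,z1) for x,y in((x0,y0),(x1,y0),(x1,y1),(x0,y1))])
def draw(p,s,rail,bay,k=1.5,post=None):
    im=cv2.resize(p['frame'],None,fx=k,fy=k)
    for v,b,col in((rail,(-.12,.12,-.02,.02,0,.03),(0,0,255)),(bay,(-.168,.168,-.06,.008,0,.025),(0,255,255))):
        q=(proj(p,boxpts(v,*b),s)*k).astype(int)
        for i in range(4):
            for a,c in((i,(i+1)%4),(i+4,(i+1)%4+4),(i,i+4)): cv2.line(im,tuple(map(int,q[a])),tuple(map(int,q[c])),col,1)
    return im
E
python3 - <<'E'
from h import *
import pickle
r=[.4965,-.101,np.radians(75.7)];b=[.583,.177,np.radians(-34.6)]
for n in('w1','w4'):
    s,w=pickle.load(open(n+'.pkl','rb'));cv2.imwrite(f'pics/{n}o.png',draw(w,s,r,b))
t=env.read_camera('top');cv2.imwrite('pics/t4o.png',draw(t,None,r,b,2.9)[330:680,430:1210])
E
```

```text
(no output)
```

View pics/w1o.png

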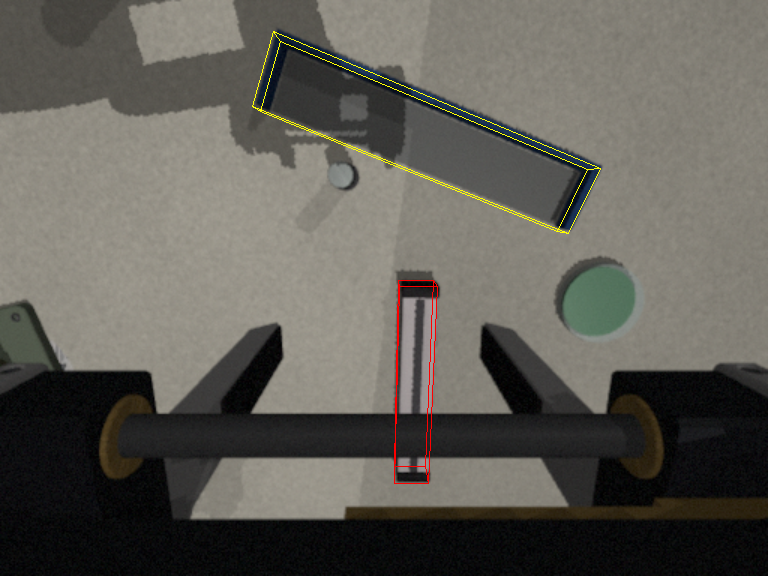

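View pics/w4o.png

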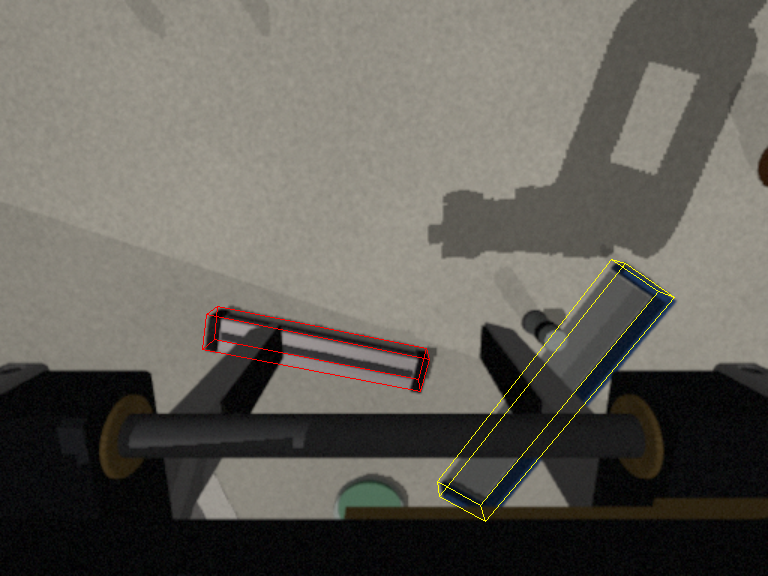

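View pics/t4o.png

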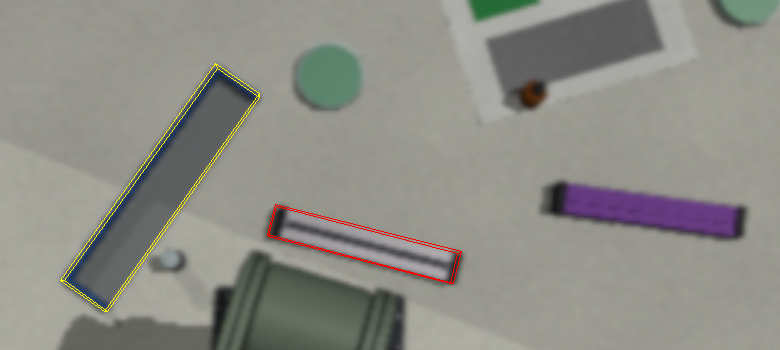

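```bash
python3 - <<'E'
from h import *
import pickle
r=[.4965,-.101,np.radians(75.7)];b=[.583,.177,np.radians(-34.6)]
_,w=pickle.load(open('w4.pkl','rb'));w=dict(w);w['frame']=cv2.imread('pics/w3.png')
s=dict(eef_pos=np.array([.48505,-.15188,.02735]),tcp_rot=np.array([[.039,.999,0],[.999,-.039,0],[0,0,-1]]))
im=draw(w,s,r,b)
# tips in tool frame
T=np.linalg.inv(w['tool_from_camera'])
for x in(-.0595,-.047,.047,.0595):
  for y in(-.008,.008):
    X=T[:3,:3]@[x,y,.019]+T[:3,3];q=w['K']@X;q=q[:2]/q[2]*1.5;cv2.circle(im,tuple(map(int,q)),3,(0,255,0),-1)
cv2.imwrite('pics/w3o.png',im)
E
```

```text
(no output)
```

View pics/w3o.png

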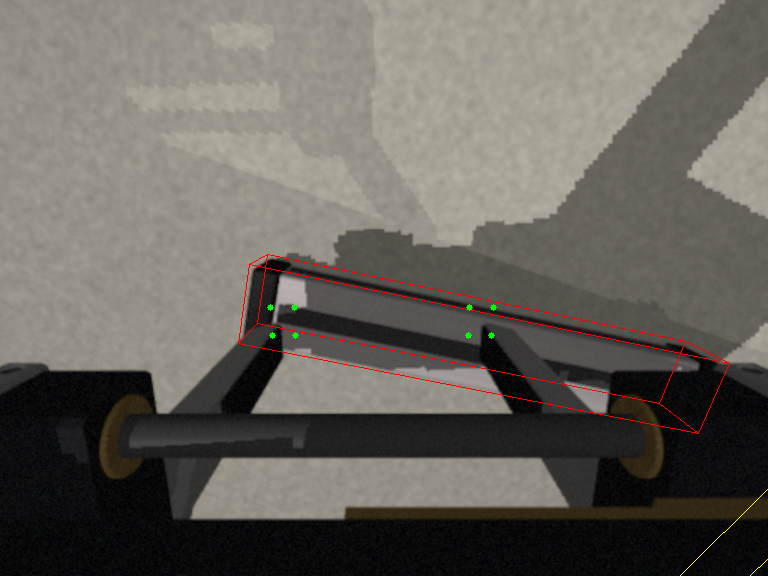

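The overlay shows the rail never moved, and the camera geometry agrees. In w3 the fingertips show at rows of about 325 where 307 was predicted. So they sit roughly 25 mm higher than assumed and passed above the 30 mm rail. I'll find the real tip height with a gentle touch on free bench.

```bash
python3 -c "
from h import *
c=np.array([.4965,-.101]);h=np.radians(75.7);u=np.array([np.cos(h),np.sin(h)]);n=np.array([u[1],-u[0]])
q=c-.05*u-.055*n;print(q)
print(move((*q,.03),75.7))"
```

```text
[ 0.43085418 -0.13586584]
(array([-0.88 ,  0.354,  1.766]), array([-0.0008, -0.    ,  0.066 ]))
```

Call:
send_rows(increments=[[[-0.45, 0.1, 0.3, 0, 0, 0.03, 1], [-0.88, 0.354, 0.7, 0, 0, 0.066, 1], [-0.88, 0.354, 1, 0, 0, 0.066, 1], [-0.88, 0.354, 1, 0, 0, 0.066, 1]]])

```text
time: 9.52
eef_pos: [0.4281, -0.1348, 0.1187]
tcp_rot: [[0.249, 0.968, -0.01], [0.968, -0.249, 0.005], [0.003, -0.011, -1.0]]
ft_force: [-0.6, 0.3, 0.4]
opening: 0.0941
```

Call:
send_rows(increments=[[[0, 0, 0.3, 0, 0, 0, 1], [0, 0, 0.6, 0, 0, 0, 1], [0, 0, 0.75, 0, 0, 0, 1], [0, 0, 0.75, 0, 0, 0, 1]]])

```text
time: 10.02
eef_pos: [0.4313, -0.1348, 0.0334]
tcp_rot: [[0.246, 0.969, -0.002], [0.969, -0.246, 0.001], [0.001, -0.002, -1.0]]
ft_force: [0.6, 0.3, 0.6]
opening: 0.0943
```

Call:
send_rows(increments=[[[0, 0, 0.02, 0, 0, 0, 1], [0, 0, 0.05, 0, 0, 0, 1], [0, 0, 0.07, 0, 0, 0, 1]]])

```text
time: 10.4
eef_pos: [0.4325, -0.1355, 0.0255]
tcp_rot: [[0.246, 0.969, 0.001], [0.969, -0.246, -0.001], [-0.0, 0.001, -1.0]]
ft_force: [1.0, -0.3, 0.5]
opening: 0.0942
```

Call:
send_rows(increments=[[[0, 0, 0.02, 0, 0, 0, 1], [0, 0, 0.04, 0, 0, 0, 1], [0, 0, 0.04, 0, 0, 0, 1]]])

```text
time: 10.78
eef_pos: [0.4317, -0.1351, 0.0199]
tcp_rot: [[0.246, 0.969, -0.001], [0.969, -0.246, 0.0], [0.0, -0.001, -1.0]]
ft_force: [-0.0, -0.4, 0.4]
opening: 0.0939
```

Call:
send_rows(increments=[[[0, 0, 0.02, 0, 0, 0, 1], [0, 0, 0.03, 0, 0, 0, 1], [0, 0, 0.03, 0, 0, 0, 1]]])

```text
time: 11.15
eef_pos: [0.4318, -0.1352, 0.0164]
tcp_rot: [[0.246, 0.969, -0.0], [0.969, -0.246, 0.0], [0.0, -0.0, -1.0]]
ft_force: [0.2, -0.8, -1.2]
opening: 0.0939
```

Call:
send_rows(increments=[[[0, 0, 0.02, 0, 0, 0, 1], [0, 0, 0.025, 0, 0, 0, 1], [0, 0, 0.025, 0, 0, 0, 1]]])

```text
time: 11.52
eef_pos: [0.4319, -0.1352, 0.0134]
tcp_rot: [[0.246, 0.969, -0.0], [0.969, -0.246, 0.0], [0.0, -0.0, -1.0]]
ft_force: [0.5, -0.4, 1.5]
opening: 0.0939
```

```bash
python3 - <<'E'
from h import *
import pickle
r=[.4965,-.101,np.radians(75.7)];b=[.583,.177,np.radians(-34.6)]
s=env.observe();w=env.read_camera('wrist');cv2.imwrite('pics/w5o.png',draw(w,s,r,b));pickle.dump((s,w),open('w5.pkl','wb'))
p=env.read_camera('scene');cv2.imwrite('pics/s5.png',cv2.resize(p['frame'][60:260,180:400],None,fx=2.7,fy=2.7))
print(s['eef_pos'],s['ft_force'])
E
```

```text
[ 0.43186137 -0.13519533  0.01344796] [ 0.52709905 -0.42504017  1.48519152]
```

View pics/w5o.png

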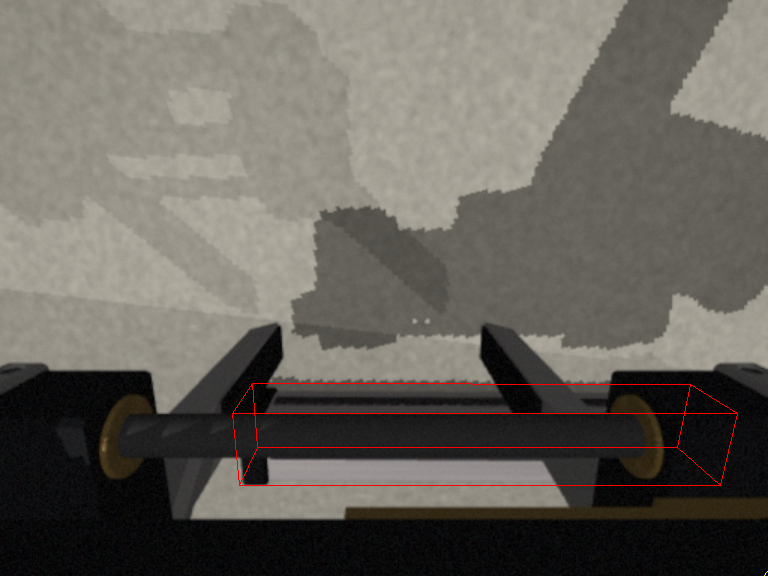

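View pics/s5.png

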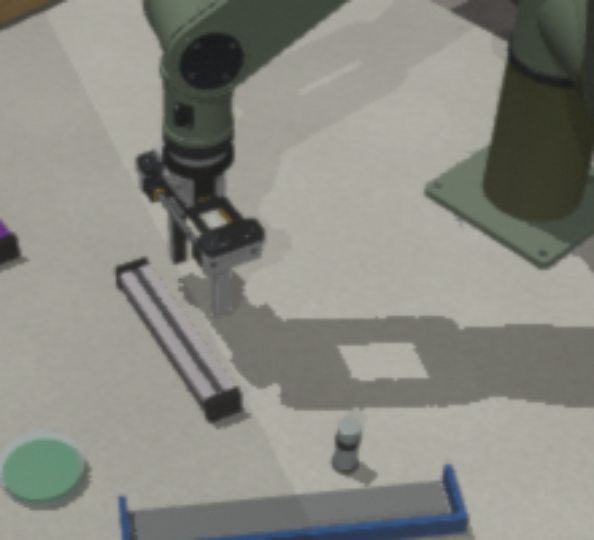

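No contact yet at TCP z = 0.013, and the scene picture also shows the fingers clear of the bench. I'll keep going down in small steps.

Call:
send_rows(increments=[[[0, 0, 0.02, 0, 0, 0, 1], [0, 0, 0.03, 0, 0, 0, 1], [0, 0, 0.03, 0, 0, 0, 1]]])

```text
time: 12.0
eef_pos: [0.4318, -0.1351, 0.0098]
tcp_rot: [[0.246, 0.969, -0.0], [0.969, -0.246, 0.0], [0.0, -0.0, -1.0]]
ft_force: [0.1, -0.8, -0.0]
opening: 0.0939
```

Call:
send_rows(increments=[[[0, 0, 0.02, 0, 0, 0, 1], [0, 0, 0.03, 0, 0, 0, 1], [0, 0, 0.03, 0, 0, 0, 1]]])

```text
time: 12.38
eef_pos: [0.4318, -0.1352, 0.0062]
tcp_rot: [[0.246, 0.969, -0.0], [0.969, -0.246, 0.0], [0.0, -0.0, -1.0]]
ft_force: [0.1, -0.4, 0.5]
opening: 0.0938
```

Call:
send_rows(increments=[[[0, 0, 0.015, 0, 0, 0, 1], [0, 0, 0.025, 0, 0, 0, 1], [0, 0, 0.025, 0, 0, 0, 1]]])

```text
time: 12.75
eef_pos: [0.4318, -0.1352, 0.0032]
tcp_rot: [[0.246, 0.969, -0.0], [0.969, -0.246, 0.0], [0.0, -0.0, -1.0]]
ft_force: [-0.3, -0.2, -0.3]
opening: 0.094
```

```bash
python3 - <<'E'
from h import *
p=env.read_camera('scene')
for z in (-.005,0,.01,.02,.03,.04): print(z,proj(p,[[.445,-.084,z],[.448,-.0765,z],[.419,-.187,z]]).round(1).tolist())
cv2.imwrite('pics/s6.png',cv2.resize(p['frame'][130:230,200:320],None,fx=6,fy=6,interpolation=cv2.INTER_CUBIC))
E
```

```text
-0.005 [[261.6, 183.1], [262.5, 184.9], [246.0, 161.9]]
0 [[261.6, 182.0], [262.6, 183.7], [246.0, 160.8]]
0.01 [[261.7, 179.7], [262.6, 181.5], [246.0, 158.5]]
0.02 [[261.7, 177.3], [262.6, 179.1], [245.9, 156.1]]
0.03 [[261.7, 175.0], [262.7, 176.8], [245.9, 153.8]]
0.04 [[261.8, 172.6], [262.7, 174.4], [245.8, 151.4]]
```

View pics/s6.png

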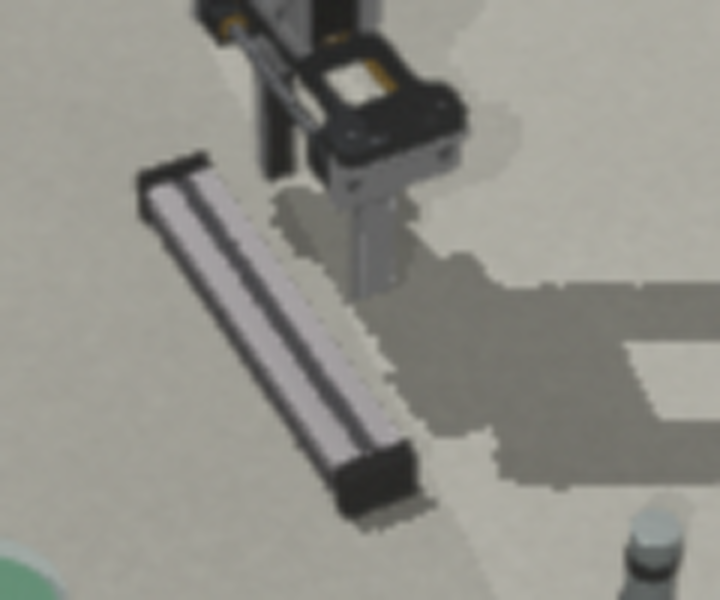

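The scene view puts the fingertip at about z = 0.013 with the TCP at 0.003, so the tips are really about 10 mm above the reported TCP. That is a suitable height for pushing, so I'll repeat the turning push here.

```bash
cat >> h.py <<'E'
def arc(rail,sc,a,dths,z=.0,side=-1,off=.028):
    """side push: tool at s=sc along rail axis, on -n side; COR a ahead of centre"""
    s=env.observe();c=np.array(rail[:2]);h=rail[2];u=np.array([np.cos(h),np.sin(h)]);n=np.array([u[1],-u[0]])
    cor=c+a*u
    for d in dths:
        t=np.radians(d);R=np.array([[np.cos(t),-np.sin(t)],[np.sin(t),np.cos(t)]])
        q=cor+R@((sc-a)*u-off*n);m=move((*q,z),np.degrees(h)+d,s);print(d,q.round(3),m[0],m[1][2])
E
python3 -c "
from h import *
arc([.4965,-.101,np.radians(75.7)],-.042,.08,[0,4,8,12,15,18],.002)"
```

```text
0 [ 0.459 -0.135] [0.059 0.218 0.011] 0.0004
4 [ 0.467 -0.139] [0.045 0.29  0.011] -0.0218
8 [ 0.475 -0.142] [0.036 0.362 0.011] -0.044
12 [ 0.483 -0.144] [0.032 0.435 0.011] -0.0663
15 [ 0.49  -0.146] [0.033 0.489 0.011] -0.0829
18 [ 0.496 -0.147] [0.036 0.544 0.011] -0.0996
```

Call:
send_rows(increments=[[[0.06, 0.08, 0.01, 0, 0, 0, 1], [0.06, 0.14, 0.01, 0, 0, 0, 1], [0.06, 0.18, 0.01, 0, 0, 0, 1], [0.06, 0.22, 0.01, 0, 0, 0, 1], [0.05, 0.255, 0.01, 0, 0, -0.011, 1], [0.045, 0.29, 0.01, 0, 0, -0.022, 1], [0.04, 0.325, 0.01, 0, 0, -0.033, 1], [0.036, 0.36, 0.01, 0, 0, -0.044, 1]]])

```text
time: 13.8
eef_pos: [0.4716, -0.141, 0.0016]
tcp_rot: [[0.109, 0.994, -0.007], [0.994, -0.109, 0.002], [0.001, -0.007, -1.0]]
ft_force: [-7.5, 0.4, 7.8]
opening: 0.0936
```

```bash
python3 - <<'E'
from h import *
s=env.observe();print(s['eef_pos'],s['ft_force'],s['time'])
p=env.read_camera('scene');cv2.imwrite('pics/s7.png',cv2.resize(p['frame'][130:270,180:380],None,fx=3.5,fy=3.5,interpolation=cv2.INTER_CUBIC))
E
```

```text
[ 0.47159747 -0.14104158  0.00162371] [-7.48798339  0.44560867  7.79085502] 13.8
```

View pics/s7.png

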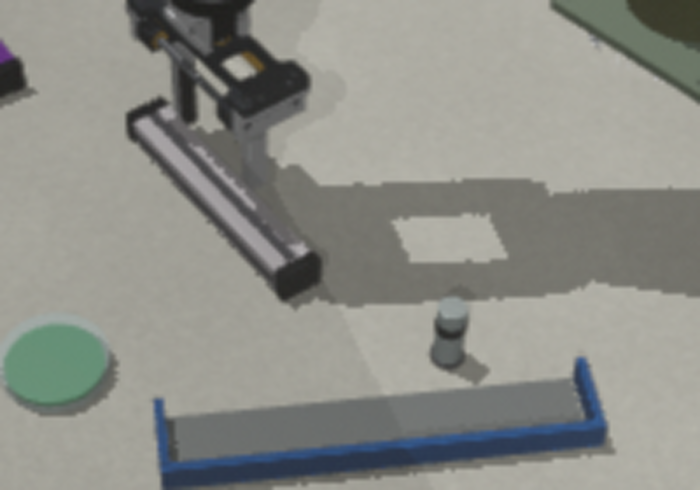

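```bash
python3 - <<'E'
from h import *
p=env.read_camera('scene');cv2.imwrite('pics/s8.png',cv2.resize(p['frame'][140:225,205:290],None,fx=7,fy=7,interpolation=cv2.INTER_CUBIC))
s=env.observe();w=env.read_camera('wrist');cv2.imwrite('pics/w8.png',w['frame']);print(s['ft_force'],s['wrist_torque'])
E
```

```text
[-6.22519565  0.28085847  4.51564787] [0.19013553 0.92450014 0.33503563]
```

View pics/s8.png

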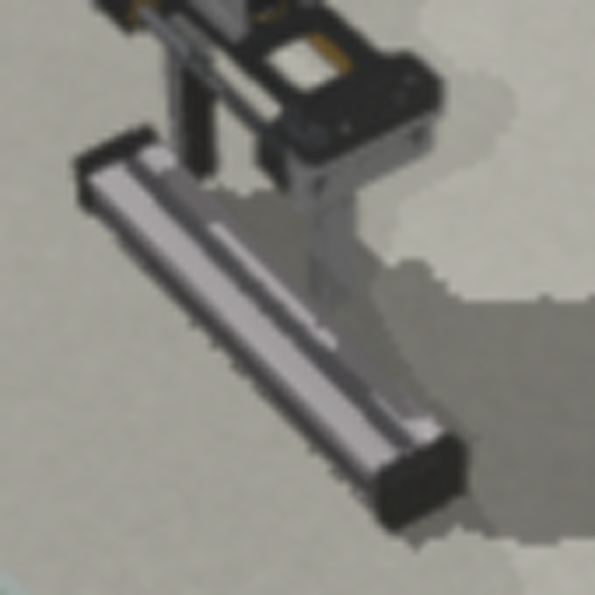

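View pics/w8.png

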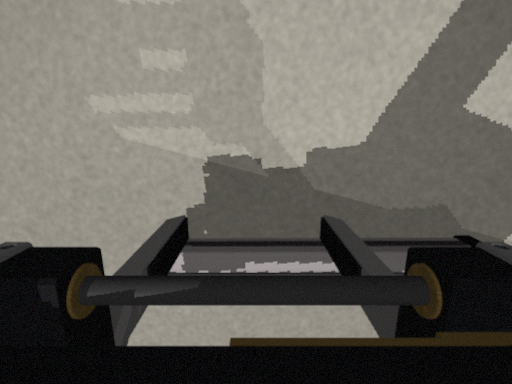

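The rail is now flush against both fingers, still flat on the bench, and turning with them at about 7 N. I'll continue the arc.

```bash
python3 -c "
from h import *
arc([.4965,-.101,np.radians(75.7)],-.042,.08,[8,11,14,17,20],.003)"
```

```text
8 [ 0.475 -0.142] [-0.001  0.022 -0.012] 0.0006
11 [ 0.481 -0.144] [-0.012  0.076 -0.012] -0.0161
14 [ 0.488 -0.145] [-0.02   0.13  -0.012] -0.0328
17 [ 0.494 -0.147] [-0.025  0.184 -0.013] -0.0494
20 [ 0.501 -0.148] [-0.028  0.239 -0.013] -0.0661
```

Call:
send_rows(increments=[[[-0.005, 0.03, -0.01, 0, 0, -0.008, 1], [-0.01, 0.055, -0.01, 0, 0, -0.017, 1], [-0.015, 0.08, -0.01, 0, 0, -0.025, 1], [-0.02, 0.11, -0.01, 0, 0, -0.033, 1], [-0.022, 0.135, -0.01, 0, 0, -0.042, 1], [-0.025, 0.162, -0.01, 0, 0, -0.05, 1], [-0.025, 0.162, -0.01, 0, 0, -0.05, 1]]])

```text
time: 14.82
eef_pos: [0.4945, -0.147, 0.0036]
tcp_rot: [[-0.048, 0.999, 0.001], [0.999, 0.048, -0.001], [-0.001, 0.001, -1.0]]
ft_force: [-1.7, -0.5, -0.8]
opening: 0.0938
```

Call:
send_rows(increments=[[[0, -0.1, 0, 0, 0, 0, 1], [0, -0.3, -0.2, 0, 0, 0, 1], [0, -0.6, -0.6, 0, 0, 0, 1], [0.3, -0.9, -1, 0, 0, 0, 1], [0.5, -0.9, -1, 0, 0, 0, 1], [0.5, -0.9, -1, 0, 0, 0, 1]]])

```text
time: 15.58
eef_pos: [0.3834, -0.0913, 0.1246]
tcp_rot: [[-0.049, 0.999, 0.004], [0.999, 0.049, -0.002], [-0.002, 0.004, -1.0]]
ft_force: [-0.0, -0.9, -0.6]
opening: 0.0939
```

```bash
cat >> h.py <<'E'
import pickle
def railfit(x0=None):
    """rail pose from the silver/black mask in the top picture (and network mask)"""
    p=env.read_camera('top');out=[]
    for r in env.cut_out(p,'rail'):
        ys,xs=np.nonzero(r['region']);pts=np.array([back(p,(x,y),.025)[:2] for x,y in zip(xs,ys)],np.float32)
        out.append((r['confidence'],cv2.minAreaRect(pts)))
    return p,out
BAY=np.array([.583,.177,np.radians(-34.6)])
def tobay(v):
    c,n=np.cos(BAY[2]),np.sin(BAY[2]);q=np.array([[c,n],[-n,c]])@(np.array(v[:2])-BAY[:2])
    return q
def frombay(q):
    c,n=np.cos(BAY[2]),np.sin(BAY[2]);return np.array([[c,-n],[n,c]])@np.array(q)+BAY[:2]
E
python3 - <<'E'
from h import *
s=env.observe();print(s['eef_pos'],s['time'])
p,o=railfit();[print(x) for x in o]
cv2.imwrite('pics/t9.png',cv2.resize(p['frame'][115:235,150:420],None,fx=2.9,fy=2.9,interpolation=cv2.INTER_CUBIC))
E
```

```text
[ 0.38340031 -0.09131454  0.12459583] 15.575
(0.9, ((0.5197641849517822, -0.10392647981643677), (0.046791255474090576, 0.23832494020462036), 3.115410566329956))
(0.87, ((0.5415279269218445, -0.4562034010887146), (0.24512426555156708, 0.04224879667162895), 82.02198028564453))
```

View pics/t9.png

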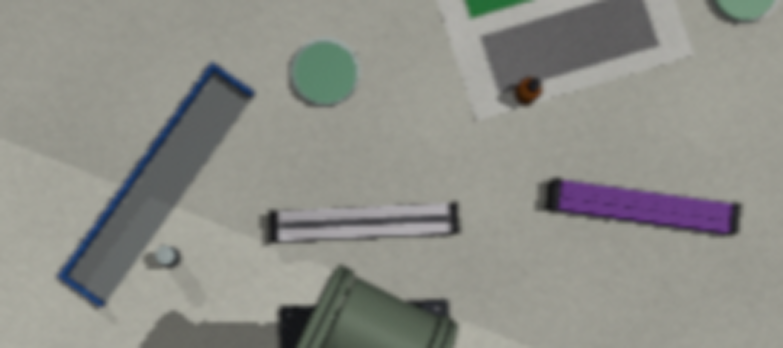

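```bash
python3 - <<'E'
from h import *
c=tobay([.520,-.103]);print(c)
al=np.radians(180-127.7);u=np.array([-np.cos(al),np.sin(al)]);n=np.array([np.sin(al),np.cos(al)])
for t in np.arange(0,.26,.02):
    q=c+t*u; print(round(t,2),q.round(3),'tip y',round(q[1]+.12*u[1]+.02*n[1],3),'tip x',round(q[0]+.12*u[0]-.02*n[0],3),'postclr',round((q-[-.066,-.093])@n-.032,3))
for d in (-.055,): 
    h=np.radians(93.1);w=np.array([np.cos(h),np.sin(h)]);q=np.array([.520,-.103])-w*.165;print(q,move((*q,.005),3.1))
E
```

```text
[ 0.10713866 -0.26625234]
0.0 [ 0.107 -0.266] tip y -0.159 tip x 0.018 postclr -0.001
0.02 [ 0.095 -0.25 ] tip y -0.143 tip x 0.006 postclr -0.001
0.04 [ 0.083 -0.235] tip y -0.127 tip x -0.007 postclr -0.001
0.06 [ 0.07  -0.219] tip y -0.112 tip x -0.019 postclr -0.001
0.08 [ 0.058 -0.203] tip y -0.096 tip x -0.031 postclr -0.001
0.1 [ 0.046 -0.187] tip y -0.08 tip x -0.043 postclr -0.001
0.12 [ 0.034 -0.171] tip y -0.064 tip x -0.055 postclr -0.001
0.14 [ 0.022 -0.155] tip y -0.048 tip x -0.068 postclr -0.001
0.16 [ 0.009 -0.14 ] tip y -0.032 tip x -0.08 postclr -0.001
0.18 [-0.003 -0.124] tip y -0.017 tip x -0.092 postclr -0.001
0.2 [-0.015 -0.108] tip y -0.001 tip x -0.104 postclr -0.001
0.22 [-0.027 -0.092] tip y 0.015 tip x -0.117 postclr -0.001
0.24 [-0.04  -0.076] tip y 0.031 tip x -0.129 postclr -0.001
[ 0.528923   -0.26775855] (array([-1.517,  1.14 ,  0.991]), array([ 6.000e-04, -1.000e-04,  4.979e-01]))
```

The line would graze the post, so I'll first shift the rail sideways by about 17 mm with both fingers flush at its middle.

Call:
send_rows(increments=[[[-0.05, 0.4, 0.3, 0, 0, 0, 1], [-0.08, 0.65, 0.7, 0, 0, 0, 1], [-0.08, 0.65, 1, 0, 0, 0, 1], [-0.08, 0.65, 1, 0, 0, 0, 1]]])

```text
time: 16.18
eef_pos: [0.4581, -0.0971, -0.0005]
tcp_rot: [[-0.046, 0.999, -0.009], [0.999, 0.046, 0.003], [0.004, -0.009, -1.0]]
ft_force: [-0.5, -0.5, 0.1]
opening: 0.0938
```

```bash
python3 - <<'E'
from h import *
s=env.observe();print(s['eef_pos'],s['ft_force'],s['time']);print(move((.509,-.103,.003),93.1))
E
```

```text
[ 0.45812076 -0.09712094 -0.00049479] [-0.52265483 -0.53090656  0.0588613 ] 16.175
(array([-0.068,  0.421, -0.033]), array([-0.0027, -0.0012, -0.0025]))
```

Call:
send_rows(increments=[[[-0.05, 0.1, -0.03, 0, 0, -0.002, 1], [-0.06, 0.17, -0.03, 0, 0, -0.002, 1], [-0.06, 0.22, -0.03, 0, 0, -0.002, 1], [-0.06, 0.27, -0.03, 0, 0, -0.002, 1], [-0.06, 0.32, -0.03, 0, 0, -0.002, 1], [-0.06, 0.37, -0.03, 0, 0, -0.002, 1], [-0.06, 0.42, -0.03, 0, 0, -0.002, 1], [-0.06, 0.42, -0.03, 0, 0, -0.002, 1]]])

```text
time: 17.18
eef_pos: [0.5086, -0.102, 0.0067]
tcp_rot: [[-0.054, 0.998, -0.008], [0.999, 0.054, 0.001], [0.001, -0.008, -1.0]]
ft_force: [-7.5, -0.8, 6.8]
opening: 0.0939
```

Call:
send_rows(increments=[[[0, -0.1, 0, 0, 0, 0, 1], [0, -0.3, -0.3, 0, 0, 0, 1], [-0.3, -0.6, -0.8, 0, 0, 0, 1], [-0.6, -0.9, -1, 0, 0, 0, 1], [-0.9, -0.9, -1, 0, 0, 0, 1], [-0.9, -0.9, -1, 0, 0, 0, 1]]])

```text
time: 17.92
eef_pos: [0.4106, -0.2191, 0.1286]
tcp_rot: [[-0.049, 0.999, 0.004], [0.999, 0.049, -0.003], [-0.003, 0.004, -1.0]]
ft_force: [-0.5, 0.3, 0.2]
opening: 0.0941
```

```bash
python3 - <<'E'
from h import *
s=env.observe();print(s['eef_pos'],s['time'])
p,o=railfit();[print(x) for x in o]
cv2.imwrite('pics/t10.png',cv2.resize(p['frame'][115:235,150:420],None,fx=2.9,fy=2.9,interpolation=cv2.INTER_CUBIC))
E
```

```text
[ 0.41056725 -0.21909051  0.12861744] 17.925
(0.95, ((0.5360967516899109, -0.10381816327571869), (0.04435257613658905, 0.23861654102802277), 2.134033203125))
(0.8, ((0.5439016819000244, -0.4548530578613281), (0.2529032826423645, 0.04943022504448891), 82.88224792480469))
```

View pics/t10.png

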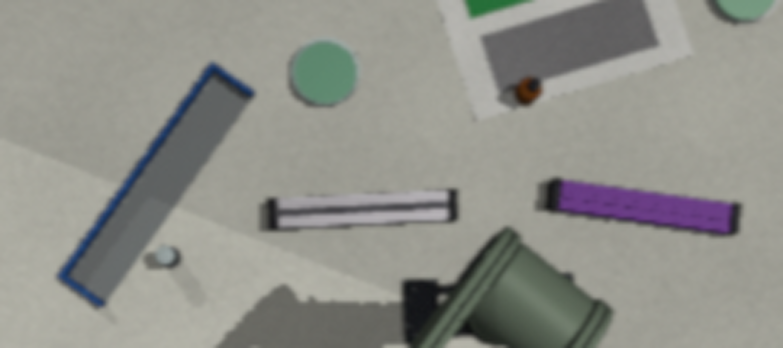

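Call:
send_rows(increments=[[[-0.33, 0.3, 0, 0, 0, 0.055, -0.72], [-0.33, 0.6, 0, 0, 0, 0.11, -0.72], [-0.33, 1, 0, 0, 0, 0.165, -0.72], [-0.33, 1, 0, 0, 0, 0.22, -0.72], [-0.33, 1, 0, 0, 0, 0.275, -0.72], [-0.33, 1, 0, 0, 0, 0.33, -0.72], [-0.33, 1, 0, 0, 0, 0.385, -0.72], [-0.33, 1, 0, 0, 0, 0.44, -0.72], [-0.33, 1, 0, 0, 0, 0.502, -0.72], [-0.33, 1, 0, 0, 0, 0.502, -0.72]]])

```text
time: 19.27
eef_pos: [0.5318, -0.2475, 0.1259]
tcp_rot: [[0.999, 0.051, -0.002], [0.051, -0.999, 0.001], [-0.002, -0.002, -1.0]]
ft_force: [0.3, -0.1, -0.1]
opening: 0.0133
```

```bash
python3 - <<'E'
from h import *
s=env.observe();print(s['eef_pos'],s['opening'],s['time']);print(move((.5427,-.254,.003),2.6))
E
```

```text
[ 0.53183899 -0.24745435  0.12588206] 0.013279603425363917 19.275
(array([0.089, 0.061, 1.024]), array([-0.0005,  0.0005,  0.0017]))
```

Call:
send_rows(increments=[[[0.09, 0.06, 0.3, 0, 0, 0.002, -0.72], [0.09, 0.06, 0.6, 0, 0, 0.002, -0.72], [0.09, 0.06, 0.8, 0, 0, 0.002, -0.72], [0.09, 0.06, 0.9, 0, 0, 0.002, -0.72], [0.09, 0.06, 0.94, 0, 0, 0.002, -0.72], [0.09, 0.06, 0.98, 0, 0, 0.002, -0.72], [0.09, 0.06, 1, 0, 0, 0.002, -0.72]]])

```text
time: 20.15
eef_pos: [0.5438, -0.2565, 0.0076]
tcp_rot: [[0.999, 0.041, 0.001], [0.041, -0.999, -0.001], [0.001, 0.001, -1.0]]
ft_force: [0.8, 0.0, -0.3]
opening: 0.0129
```

```bash
python3 - <<'E'
from h import *
s=env.observe();print(s['eef_pos'],s['ft_force'],s['time'])
p=env.read_camera('scene');cv2.imwrite('pics/s11.png',cv2.resize(p['frame'][110:260,150:350],None,fx=3.5,fy=3.5,interpolation=cv2.INTER_CUBIC))
E
```

```text
[ 0.54379134 -0.25647644  0.00764555] [ 0.82159084  0.04235557 -0.28599467] 20.15
```

View pics/s11.png

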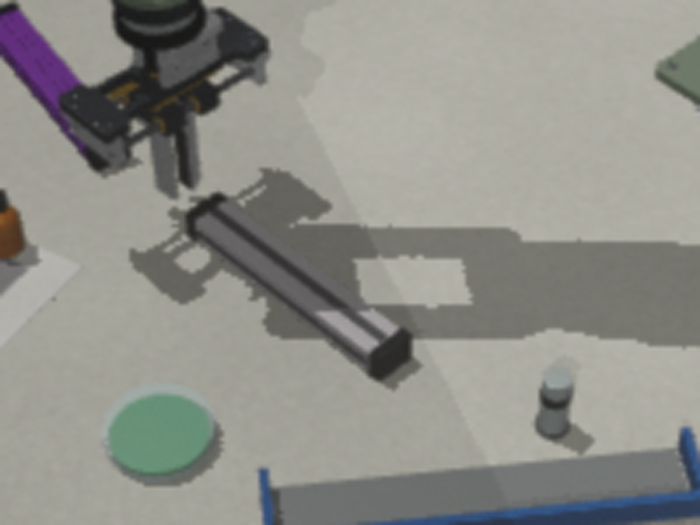

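Call:
send_rows(increments=[[[0, -0.1, 0.04, 0, 0, 0, -0.72], [0, -0.17, 0.04, 0, 0, 0, -0.72], [0, -0.24, 0.04, 0, 0, 0, -0.72], [0, -0.32, 0.04, 0, 0, 0, -0.72], [0, -0.4, 0.04, 0, 0, 0, -0.72], [0, -0.48, 0.04, 0, 0, 0, -0.72], [0, -0.56, 0.04, 0, 0, 0, -0.72], [0, -0.64, 0.04, 0, 0, 0, -0.72], [0, -0.72, 0.04, 0, 0, 0, -0.72], [0, -0.8, 0.04, 0, 0, 0, -0.72]]])

```text
time: 21.45
eef_pos: [0.5393, -0.1597, 0.0022]
tcp_rot: [[0.999, 0.041, 0.0], [0.041, -0.999, -0.0], [0.0, 0.0, -1.0]]
ft_force: [0.5, -4.5, -0.6]
opening: 0.0134
```

```bash
python3 - <<'E'
from h import *
s=env.observe();print(s['eef_pos'],s['ft_force'],s['time'])
p,o=railfit();[print(x) for x in o]
cv2.imwrite('pics/t12.png',cv2.resize(p['frame'][115:235,150:420],None,fx=2.9,fy=2.9,interpolation=cv2.INTER_CUBIC))
E
```

```text
[ 0.53930391 -0.15965924  0.00224605] [ 0.50651634 -4.53098676 -0.57082   ] 21.45
(0.78, ((0.5418286323547363, -0.45625096559524536), (0.24512837827205658, 0.04173573851585388), 82.04707336425781))
(0.59, ((0.5678678154945374, 0.15816563367843628), (0.07642997056245804, 0.3386201560497284), 55.02747344970703))
```

View pics/t12.png

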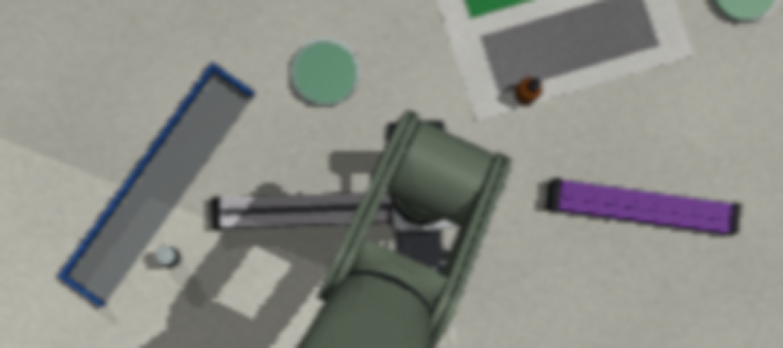

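Call:
send_rows(increments=[[[0, -0.08, 0, 0, 0, 0, -0.72], [0, -0.16, 0, 0, 0, 0, -0.72], [0, -0.24, 0, 0, 0, 0, -0.72], [0, -0.32, 0, 0, 0, 0, -0.72], [0, -0.4, 0, 0, 0, 0, -0.72], [0, -0.48, 0, 0, 0, 0, -0.72], [0, -0.56, 0, 0, 0, 0, -0.72], [0, -0.62, 0, 0, 0, 0, -0.72], [0, -0.62, 0, 0, 0, 0, -0.72]]])

```text
time: 22.68
eef_pos: [0.5362, -0.0844, 0.0022]
tcp_rot: [[0.999, 0.041, -0.0], [0.041, -0.999, 0.002], [-0.0, -0.002, -1.0]]
ft_force: [0.4, -1.4, 1.6]
opening: 0.0131
```

```bash
python3 - <<'E'
from h import *
s=env.observe();print(s['eef_pos'],s['ft_force'],s['time'])
u=-s['tcp_rot'][:2,1];c=s['eef_pos'][:2]+.128*u;h=np.degrees(np.arctan2(u[1],u[0]))
print(c,h,tobay(c),h+34.6)
t=env.read_camera('top');cv2.imwrite('pics/t13.png',draw(t,None,[*c,np.radians(h)],BAY,2.9)[330:680,430:1210])
t=env.read_camera('scene');cv2.imwrite('pics/s13.png',t['frame'])
E
```

```text
[ 0.53615743 -0.08442415  0.00219769] [ 0.42132301 -1.42393889  1.62195825] 22.675
[0.53091891 0.04346843] 92.34554119521027 [ 0.03295523 -0.13948861] 126.94554119521027
```

View pics/t13.png

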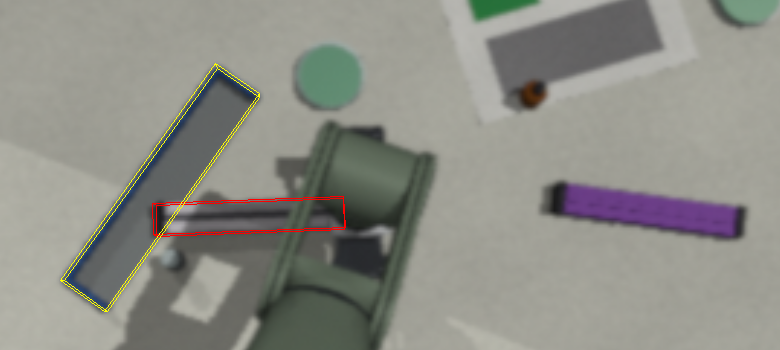

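View pics/s13.png

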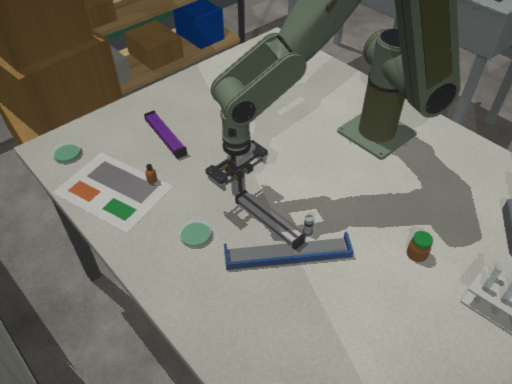

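The model overlay matches. The rail centre is at bay (33,-139) mm, and the tip is inside the bay just past the post. I'll push 28 mm more.

Call:
send_rows(increments=[[[0, -0.07, 0, 0, 0, 0, -0.72], [0, -0.14, 0, 0, 0, 0, -0.72], [0, -0.19, 0, 0, 0, 0, -0.72], [0, -0.235, 0, 0, 0, 0, -0.72], [0, -0.235, 0, 0, 0, 0, -0.72]]])

```text
time: 23.4
eef_pos: [0.5347, -0.0564, 0.002]
tcp_rot: [[0.999, 0.041, -0.001], [0.041, -0.999, 0.002], [-0.001, -0.002, -1.0]]
ft_force: [-0.6, -0.8, 0.1]
opening: 0.0136
```

Call:
send_rows(increments=[[[0, 0.1, 0, 0, 0, 0, -0.72], [0, 0.25, -0.2, 0, 0, 0, -0.72], [-0.2, 0.5, -0.7, 0, 0, -0.03, -0.5], [-0.5, 0.6, -1, 0, 0, -0.08, 0], [-0.8, 0.6, -1, 0, 0, -0.13, 1], [-0.9, 0.6, -1, 0, 0, -0.18, 1], [-0.9, 0.6, -1, 0, 0, -0.18, 1]]])

```text
time: 24.28
eef_pos: [0.4296, -0.1343, 0.1225]
tcp_rot: [[0.824, 0.567, 0.001], [0.567, -0.824, 0.0], [0.001, 0.0, -1.0]]
ft_force: [0.5, 0.1, -0.1]
opening: 0.0597
```

```bash
python3 - <<'E'
from h import *
s=env.observe();print(s['eef_pos'],s['ft_force'],s['time'])
h=np.radians(92.35);c=np.array([.53091891,.04346843])+.028*np.array([np.cos(h),np.sin(h)])
print(c,tobay(c))
t=env.read_camera('top');cv2.imwrite('pics/t14.png',draw(t,None,[*c,h],BAY,2.9)[330:680,430:1210])
E
```

```text
[ 0.42958266 -0.1343147   0.12247699] [ 0.46852882  0.08298479 -0.10360659] 24.275
[0.52977081 0.07144488] [ 0.01612393 -0.11711212]
```

View pics/t14.png

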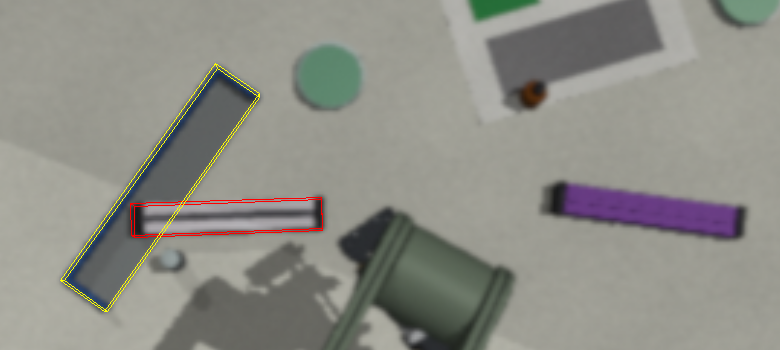

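Position confirmed: centre at bay (16,-117), heading 127°, tip behind the post. Next is the first part of the swing, with both fingers flush on the near side towards the tail.

```bash
python3 - <<'E'
from h import *
print(move((.480,.0245,.003),92.35))
E
```

```text
(array([ 1.09 , -0.857,  0.996]), array([ 3.000e-04, -2.000e-04, -3.213e-01]))
```

Call:
send_rows(increments=[[[0.4, -0.3, 0, 0, 0, -0.055, 1], [0.8, -0.6, 0, 0, 0, -0.11, 1], [1, -0.857, 0, 0, 0, -0.165, 1], [1, -0.857, 0, 0, 0, -0.22, 1], [1, -0.857, 0, 0, 0, -0.275, 1], [1, -0.857, 0, 0, 0, -0.321, 1], [1, -0.857, 0.1, 0, 0, -0.321, 1]]])

```text
time: 25.2
eef_pos: [0.4719, 0.0191, 0.1105]
tcp_rot: [[-0.041, 0.999, 0.003], [0.999, 0.041, 0.0], [-0.0, 0.003, -1.0]]
ft_force: [-0.3, 0.2, -0.7]
opening: 0.0943
```

```bash
python3 - <<'E'
from h import *
s=env.observe();print(s['eef_pos'],s['opening'],s['time'])
print(move((.480,.0245,.003),92.35))
E
```

```text
[0.47193141 0.01906826 0.11051381] 0.09426894040720162 25.2
(array([0.043, 0.067, 0.896]), array([ 0.0008,  0.    , -0.    ]))
```

Call:
send_rows(increments=[[[0.043, 0.04, 0.3, 0, 0, 0, 1], [0.043, 0.06, 0.6, 0, 0, 0, 1], [0.043, 0.06, 0.8, 0, 0, 0, 1], [0.043, 0.06, 0.89, 0, 0, 0, 1], [0.043, 0.06, 0.89, 0, 0, 0, 1]]])

```text
time: 25.82
eef_pos: [0.4765, 0.0245, 0.0024]
tcp_rot: [[-0.042, 0.999, -0.002], [0.999, 0.042, 0.0], [0.0, -0.002, -1.0]]
ft_force: [0.3, 0.3, 0.2]
opening: 0.0937
```

```bash
python3 - <<'E'
from h import *
s=env.observe();print(s['eef_pos'],s['ft_force'],s['time'])
arc([.530,.0715,np.radians(92.35)],-.045,.09,[0,4,8,12,16,20,24,28],.003)
E
```

```text
[0.47646171 0.02446253 0.00242237] [0.33875547 0.28610753 0.22907794] 25.825
0 [0.504 0.025] [-0.002  0.229 -0.005] 0.0004
4 [0.513 0.024] [-0.016  0.308 -0.005] -0.0218
8 [0.523 0.024] [-0.024  0.387 -0.006] -0.0441
12 [0.533 0.024] [-0.026  0.467 -0.006] -0.0663
16 [0.542 0.024] [-0.023  0.548 -0.006] -0.0885
20 [0.552 0.026] [-0.014  0.627 -0.006] -0.1107
24 [0.561 0.028] [-0.     0.706 -0.006] -0.133
28 [0.57  0.031] [ 0.02   0.784 -0.006] -0.1552
```

Call:
send_rows(increments=[[[0, 0.1, 0, 0, 0, 0, 1], [0, 0.17, 0, 0, 0, 0, 1], [0, 0.23, 0, 0, 0, 0, 1], [-0.008, 0.27, 0, 0, 0, -0.011, 1], [-0.016, 0.31, 0, 0, 0, -0.022, 1], [-0.02, 0.35, 0, 0, 0, -0.033, 1], [-0.024, 0.39, 0, 0, 0, -0.044, 1], [-0.025, 0.43, 0, 0, 0, -0.055, 1], [-0.026, 0.467, 0, 0, 0, -0.066, 1], [-0.025, 0.507, 0, 0, 0, -0.077, 1], [-0.023, 0.548, 0, 0, 0, -0.0885, 1], [-0.023, 0.548, 0, 0, 0, -0.0885, 1]]])

```text
time: 27.32
eef_pos: [0.5412, 0.0238, 0.003]
tcp_rot: [[-0.319, 0.948, -0.004], [0.948, 0.319, -0.001], [0.0, -0.004, -1.0]]
ft_force: [-5.5, -2.1, 5.2]
opening: 0.0939
```

```bash
cat >> h.py <<'E'
def side_est(sc):
    s=env.observe();x=s['tcp_rot'][:2,0];y=s['tcp_rot'][:2,1];c=s['eef_pos'][:2]-sc*x+.028*y
    return np.array([*c,np.arctan2(x[1],x[0])]),s
def info(v): q=tobay(v);h=np.degrees(v[2]-BAY[2]);print('world',np.round(v[:2],4),'deg',round(float(np.degrees(v[2])),1),'bay',q.round(4),'heading',round(float(h),1))
E
python3 - <<'E'
from h import *
v,s=side_est(-.045);print(s['eef_pos'],s['ft_force'],s['time']);info(v)
t=env.read_camera('top');cv2.imwrite('pics/t15.png',draw(t,None,v,BAY,2.9)[330:680,430:1210])
w=env.read_camera('wrist');cv2.imwrite('pics/w15.png',w['frame'])
arc([.530,.0715,np.radians(92.35)],-.045,.09,[16,20,24,28],.003)
E
```

```text
[0.54124699 0.02384174 0.00301653] [-5.51433655 -2.05247604  5.2167223 ] 27.325
world [0.5534 0.0754] deg 108.6 bay [ 0.0333 -0.1004] heading 143.2
16 [0.542 0.024] [0.002 0.01  0.   ] 0.0014
20 [0.552 0.026] [-0.012  0.089 -0.   ] -0.0208
24 [0.561 0.028] [-0.02   0.168 -0.001] -0.043
28 [0.57  0.031] [-0.023  0.249 -0.001] -0.0652
```

View pics/t15.png

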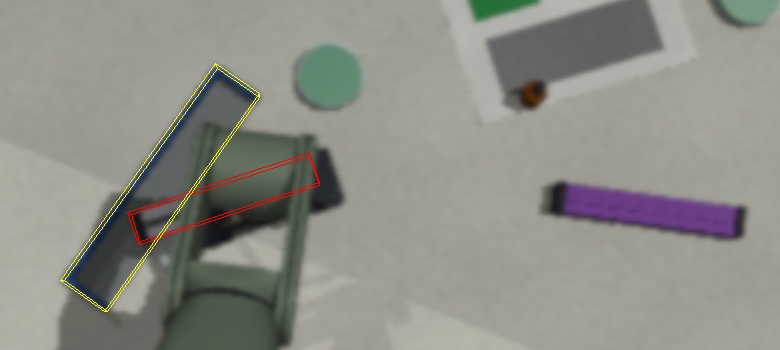

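View pics/w15.png

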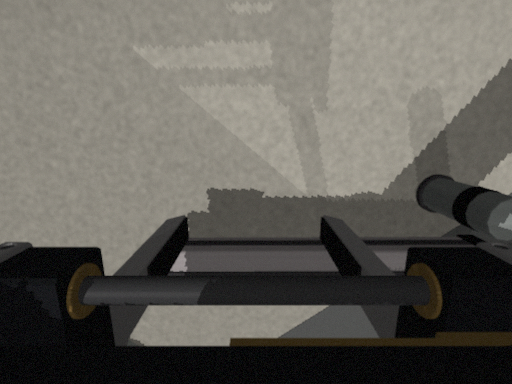

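Call:
send_rows(increments=[[[-0.006, 0.04, 0, 0, 0, -0.011, 1], [-0.012, 0.08, 0, 0, 0, -0.022, 1], [-0.016, 0.12, 0, 0, 0, -0.033, 1], [-0.02, 0.16, 0, 0, 0, -0.044, 1], [-0.022, 0.2, 0, 0, 0, -0.055, 1], [-0.023, 0.24, 0, 0, 0, -0.066, 1], [-0.023, 0.24, 0, 0, 0, -0.066, 1]]])

```text
time: 28.3
eef_pos: [0.5704, 0.0302, 0.0029]
tcp_rot: [[-0.507, 0.862, -0.002], [0.862, 0.507, -0.001], [-0.0, -0.002, -1.0]]
ft_force: [-3.3, -3.6, 1.7]
opening: 0.094
```

```bash
python3 - <<'E'
from h import *
v,s=side_est(-.045);print(s['eef_pos'],s['ft_force'],s['time']);info(v)
t=env.read_camera('top');cv2.imwrite('pics/t16.png',draw(t,None,v,BAY,2.9)[330:680,430:1210])
t=env.read_camera('scene');cv2.imwrite('pics/s16.png',cv2.resize(t['frame'][130:290,180:380],None,fx=3.5,fy=3.5))
E
```

```text
[0.57043039 0.03017448 0.00292261] [-3.2769211  -3.64657318  1.70275539] 28.3
world [0.5718 0.0832] deg 120.4 bay [ 0.0441 -0.0836] heading 155.0
```

View pics/t16.png

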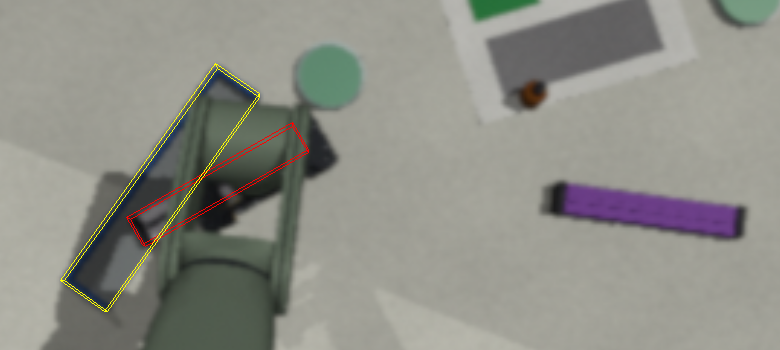

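View pics/s16.png

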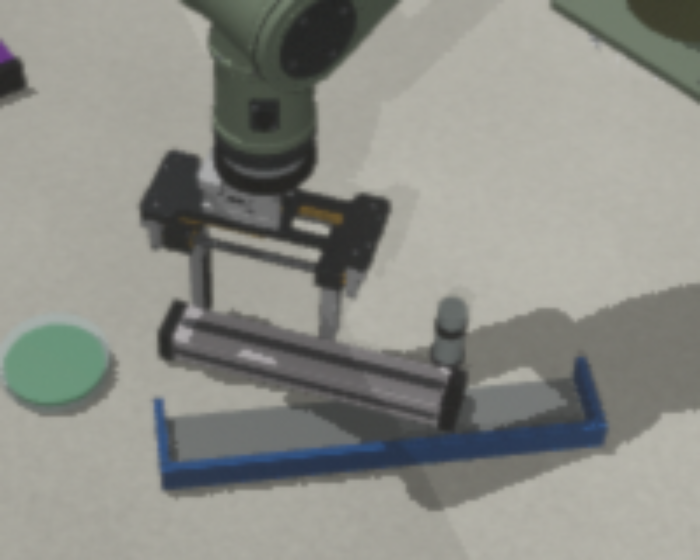

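The rail is at heading 155°, with its tip in the bay past the post and its tail near the +x corner. I'll lift off, check its position, then move round to the tail end.

Call:
send_rows(increments=[[[0, -0.1, 0, 0, 0, 0, 1], [0, -0.2, -0.2, 0, 0, 0, 1], [0, -0.3, -0.6, 0, 0, 0, 1], [-0.1, -0.4, -1, 0, 0, 0.05, 1], [-0.4, -0.6, -1, 0, 0, 0.1, 1], [-0.8, -0.8, -1, 0, 0, 0.15, 1], [-1, -0.8, -1, 0, 0, 0.2, 1], [-1, -0.8, -1, 0, 0, 0.25, -0.72], [-1, -0.8, -1, 0, 0, 0.25, -0.72]]])

```text
time: 29.52
eef_pos: [0.5492, -0.1215, 0.1234]
tcp_rot: [[0.253, 0.968, 0.002], [0.968, -0.253, 0.0], [0.001, 0.002, -1.0]]
ft_force: [-0.5, -0.0, 0.5]
opening: 0.0775
```

```bash
python3 - <<'E'
from h import *
p,o=railfit();[print(x) for x in o]
s=env.observe();print(s['eef_pos'],s['time'])
v=np.array([.572,.0825,np.radians(120.4)])
cv2.imwrite('pics/t17.png',draw(p,None,v,BAY,2.9)[330:680,430:1210])
u=np.array([np.cos(v[2]),np.sin(v[2])]);q=v[:2]-.145*u
print(q,tobay(q),move((*q,.12),30.4))
E
```

```text
(0.84, ((0.5706074237823486, 0.08296487480401993), (0.0457228422164917, 0.24052134156227112), 29.785064697265625))
(0.83, ((0.5414520502090454, -0.4586482048034668), (0.24341526627540588, 0.04481491073966026), 82.56458282470703))
[ 0.54886815 -0.12087738  0.12337934] 29.625
[ 0.6453749  -0.04256448] [ 0.17602136 -0.14531232] (array([0.834, 0.615, 0.029]), array([ 2.000e-04, -2.000e-04,  2.504e-01]))
```

View pics/t17.png

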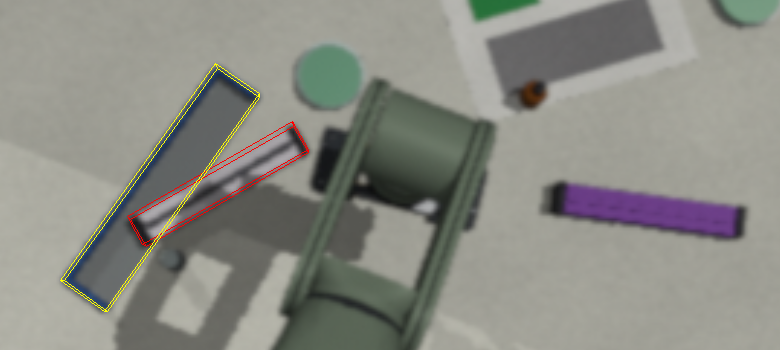

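Call:
send_rows(increments=[[[0.4, 0.3, 0.03, 0, 0, 0.055, -0.72], [0.7, 0.6, 0.03, 0, 0, 0.11, -0.72], [0.82, 0.615, 0.03, 0, 0, 0.165, -0.72], [0.82, 0.615, 0.03, 0, 0, 0.22, -0.72], [0.82, 0.615, 0.03, 0, 0, 0.25, -0.72], [0.82, 0.615, 0.1, 0, 0, 0.25, -0.72]]])

```text
time: 30.38
eef_pos: [0.6459, -0.044, 0.1119]
tcp_rot: [[0.861, 0.508, 0.002], [0.508, -0.861, -0.0], [0.002, 0.001, -1.0]]
ft_force: [-0.1, -0.3, -0.0]
opening: 0.0135
```

```bash
python3 - <<'E'
from h import *
s=env.observe();print(s['eef_pos'],s['opening'],s['time']);print(move((.6445,-.0425,.003),30.2))
E
```

```text
[ 0.64592579 -0.04403024  0.11192607] 0.013496367833734965 30.375
(array([-0.005, -0.018,  0.908]), array([ 0.0004, -0.0006,  0.0018]))
```

Call:
send_rows(increments=[[[-0.005, -0.01, 0.3, 0, 0, 0, -0.72], [-0.005, -0.01, 0.6, 0, 0, 0, -0.72], [-0.005, -0.01, 0.8, 0, 0, 0, -0.72], [-0.005, -0.01, 0.9, 0, 0, 0, -0.72], [-0.005, -0.01, 0.9, 0, 0, 0, -0.72]]])

```text
time: 31.0
eef_pos: [0.6432, -0.0436, 0.0023]
tcp_rot: [[0.863, 0.506, -0.002], [0.506, -0.863, 0.0], [-0.001, -0.001, -1.0]]
ft_force: [0.4, 0.5, 0.8]
opening: 0.0131
```

```bash
python3 - <<'E'
from h import *
s=env.observe();print(s['eef_pos'],s['ft_force'],s['time'])
t=env.read_camera('scene');cv2.imwrite('pics/s18.png',cv2.resize(t['frame'][130:290,180:380],None,fx=3.5,fy=3.5))
E
```

```text
[ 0.64316157 -0.04359047  0.00229933] [0.37166013 0.53588896 0.75359735] 31.0
```

View pics/s18.png

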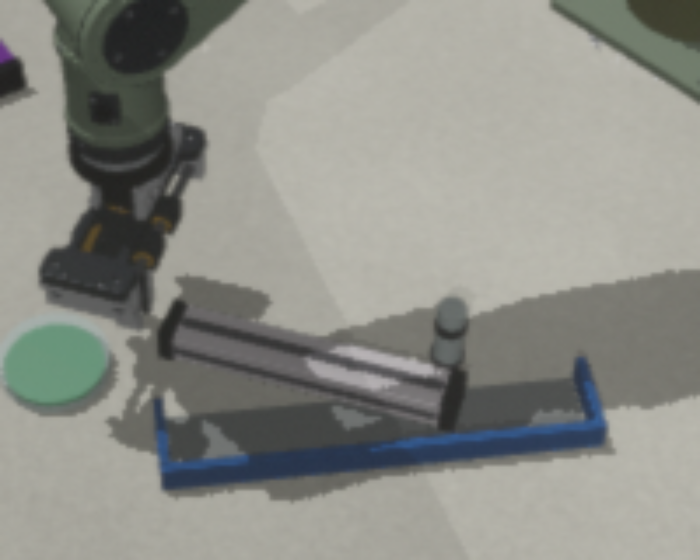

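Call:
send_rows(increments=[[[0, -0.07, 0, 0, 0, 0, -0.72], [0, -0.13, 0, 0, 0, 0, -0.72], [0, -0.18, 0, 0, 0, 0, -0.72], [0, -0.23, 0, 0, 0, 0, -0.72], [0, -0.28, 0, 0, 0, 0, -0.72], [0, -0.33, 0, 0, 0, 0, -0.72], [0, -0.38, 0, 0, 0, 0, -0.72], [0, -0.4, 0, 0, 0, 0, -0.72]]])

```text
time: 32.05
eef_pos: [0.6214, -0.0033, 0.0045]
tcp_rot: [[0.863, 0.505, 0.004], [0.505, -0.863, -0.002], [0.002, 0.003, -1.0]]
ft_force: [2.8, -3.7, 1.1]
opening: 0.0132
```

```bash
python3 - <<'E'
from h import *
s=env.observe();print(s['eef_pos'],s['ft_force'],s['time'])
u=-s['tcp_rot'][:2,1];v=np.array([*(s['eef_pos'][:2]+.128*u),np.arctan2(u[1],u[0])]);info(v)
t=env.read_camera('top');cv2.imwrite('pics/t19.png',draw(t,None,v,BAY,2.9)[330:680,430:1210])
E
```

```text
[ 0.62136172 -0.00326958  0.00448348] [ 2.84871584 -3.68678712  1.08246199] 32.05
world [0.5567 0.1072] deg 120.3 bay [ 0.018  -0.0724] heading 154.9
```

View pics/t19.png

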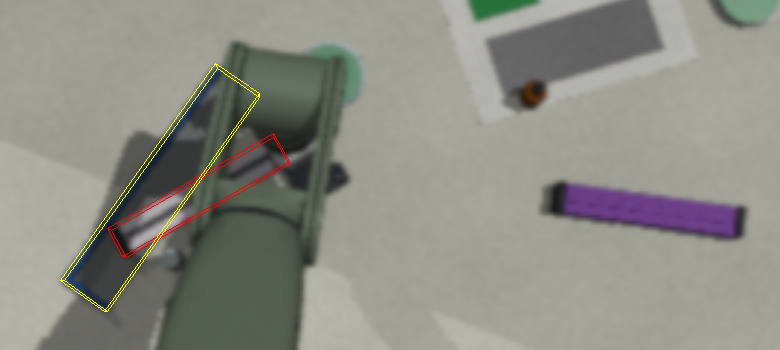

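Call:
send_rows(increments=[[[0, -0.04, 0, 0, 0, 0, -0.72], [0, -0.06, 0, 0, 0, 0, -0.72], [0, -0.06, 0, 0, 0, 0, -0.72]]])

```text
time: 32.48
eef_pos: [0.6177, 0.003, 0.0045]
tcp_rot: [[0.863, 0.505, 0.003], [0.505, -0.863, -0.001], [0.002, 0.003, -1.0]]
ft_force: [1.7, -4.1, 2.7]
opening: 0.0129
```

Call:
send_rows(increments=[[[0, 0.1, 0, 0, 0, 0, -0.72], [0, 0.2, -0.2, 0, 0, 0, -0.72], [-0.1, 0.3, -0.6, 0, 0, 0, -0.72], [-0.4, 0.4, -1, 0, 0, -0.05, 0], [-0.7, 0.3, -1, 0, 0, -0.1, 1], [-0.9, 0, -1, 0, 0, -0.15, 1], [-0.9, 0, -1, 0, 0, -0.2, 1], [-0.9, 0, -1, 0, 0, -0.25, 1], [-0.9, 0, -1, 0, 0, -0.3, 1], [-0.9, 0, -1, 0, 0, -0.35, 1], [-0.9, 0, -1, 0, 0, -0.4, 1]]])

```text
time: 33.85
eef_pos: [0.5219, -0.05, 0.1225]
tcp_rot: [[-0.218, 0.976, -0.003], [0.976, 0.218, 0.002], [0.003, -0.002, -1.0]]
ft_force: [0.2, -0.6, -0.1]
opening: 0.0897
```

```bash
python3 - <<'E'
from h import *
p,o=railfit();[print(x) for x in o]
s=env.observe();print(s['eef_pos'],s['time'])
v=np.array([.5537,.1123,np.radians(120.3)]);info(v)
cv2.imwrite('pics/t20.png',draw(p,None,v,BAY,2.9)[330:680,430:1210])
u=np.array([np.cos(v[2]),np.sin(v[2])]);n=np.array([u[1],-u[0]]);q=v[:2]-.045*u-.052*n
print(q,tobay(q),move((*q,.003),120.3))
E
```

```text
(0.92, ((0.5427554249763489, -0.4566085934638977), (0.24553382396697998, 0.04324756935238838), 82.23578643798828))
(0.84, ((0.5500798225402832, 0.11844445765018463), (0.043406274169683456, 0.22968511283397675), 30.328269958496094))
[ 0.52202493 -0.05017336  0.12260626] 33.95
world [0.5537 0.1123] deg 120.3 bay [ 0.0126 -0.0699] heading 154.9
[0.53150717 0.04721176] [ 0.03131382 -0.1360733 ] (array([0.774, 0.252, 0.998]), array([-0.0005, -0.0008, -0.1   ]))
```

View pics/t20.png

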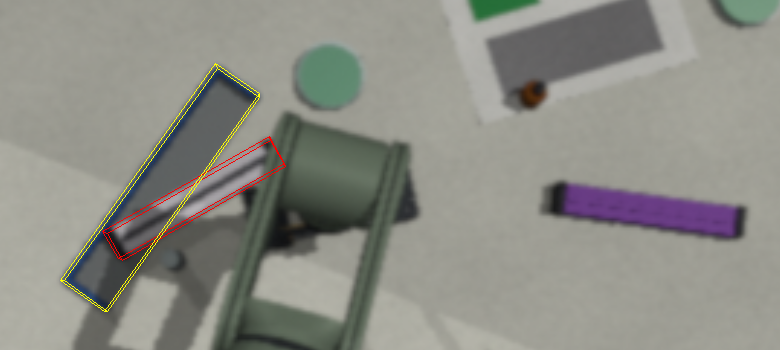

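Call:
send_rows(increments=[[[0.4, 0.1, 0, 0, 0, -0.05, 1], [0.774, 0.25, 0.3, 0, 0, -0.1, 1], [0.774, 0.25, 0.6, 0, 0, -0.1, 1], [0.774, 0.25, 0.85, 0, 0, -0.1, 1], [0.774, 0.25, 1, 0, 0, -0.1, 1], [0.774, 0.25, 1, 0, 0, -0.1, 1]]])

```text
time: 34.7
eef_pos: [0.5309, 0.0465, 0.0019]
tcp_rot: [[-0.504, 0.864, -0.004], [0.864, 0.504, 0.001], [0.002, -0.003, -1.0]]
ft_force: [-0.3, -0.6, -0.0]
opening: 0.0937
```

```bash
python3 - <<'E'
from h import *
s=env.observe();print(s['eef_pos'],s['ft_force'],s['time'],s['q'][5])
arc([.5535,.1125,np.radians(120.3)],-.045,.08,[0,4,8,12,16,20,25],.003)
E
```

```text
[0.53086943 0.0464823  0.00191719] [-0.316083   -0.58194538 -0.03809545] 34.7 -2.1740444304672724
0 [0.552 0.06 ] [ 0.005  0.207 -0.01 ] -0.0004
4 [0.56  0.063] [-0.009  0.28  -0.01 ] -0.0226
8 [0.569 0.066] [-0.017  0.354 -0.01 ] -0.0448
12 [0.577 0.07 ] [-0.02   0.429 -0.01 ] -0.067
16 [0.584 0.075] [-0.019  0.503 -0.011] -0.0893
20 [0.591 0.08 ] [-0.011  0.577 -0.011] -0.1115
25 [0.6   0.087] [ 0.005  0.669 -0.011] -0.1393
```

Call:
send_rows(increments=[[[0, 0.1, -0.01, 0, 0, 0, 1], [0, 0.16, -0.01, 0, 0, 0, 1], [0, 0.21, -0.01, 0, 0, 0, 1], [-0.009, 0.28, -0.01, 0, 0, -0.023, 1], [-0.014, 0.32, -0.01, 0, 0, -0.034, 1], [-0.017, 0.355, -0.01, 0, 0, -0.045, 1], [-0.018, 0.39, -0.01, 0, 0, -0.056, 1], [-0.02, 0.43, -0.01, 0, 0, -0.067, 1], [-0.02, 0.465, -0.01, 0, 0, -0.078, 1], [-0.019, 0.503, -0.01, 0, 0, -0.089, 1], [-0.019, 0.503, -0.01, 0, 0, -0.089, 1]]])

```text
time: 36.08
eef_pos: [0.5851, 0.0737, 0.0051]
tcp_rot: [[-0.724, 0.689, -0.002], [0.689, 0.724, -0.003], [-0.0, -0.003, -1.0]]
ft_force: [-4.2, -4.9, 4.6]
opening: 0.094
```

```bash
python3 - <<'E'
from h import *
v,s=side_est(-.045);print(s['eef_pos'],s['ft_force'],s['time']);info(v)
t=env.read_camera('top');cv2.imwrite('pics/t21.png',draw(t,None,v,BAY,2.9)[330:680,430:1210])
t=env.read_camera('scene');cv2.imwrite('pics/s21.png',cv2.resize(t['frame'][130:290,180:380],None,fx=3.5,fy=3.5))
E
```

```text
[0.58513911 0.07368672 0.00510995] [-4.22394063 -4.87339143  4.57849572] 36.075
world [0.5718 0.125 ] deg 136.4 bay [ 0.0203 -0.0491] heading 171.0
```

View pics/t21.png

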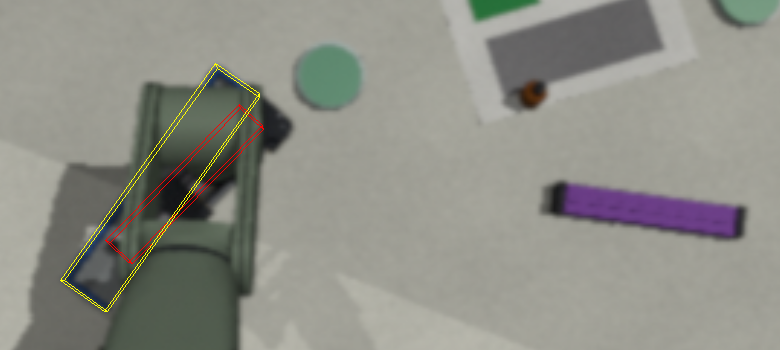

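View pics/s21.png

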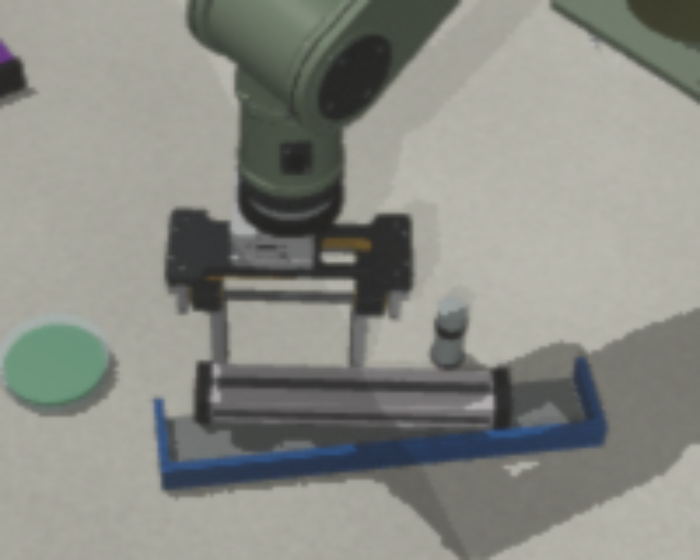

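```bash
python3 - <<'E'
from h import *
arc([.5535,.1125,np.radians(120.3)],-.045,.08,[16,20,25.1],.003)
E
```

```text
16 [0.584 0.075] [0.013 0.002 0.018] 0.0006
20 [0.591 0.08 ] [-0.     0.075  0.018] -0.0216
25.1 [0.6   0.088] [-0.011  0.17   0.017] -0.0499
```

Call:
send_rows(increments=[[[-0.006, 0.035, 0.005, 0, 0, -0.011, 1], [-0.012, 0.073, 0.005, 0, 0, -0.022, 1], [-0.018, 0.12, 0.005, 0, 0, -0.036, 1], [-0.022, 0.168, 0.005, 0, 0, -0.05, 1], [-0.022, 0.168, 0.005, 0, 0, -0.05, 1]]])

```text
time: 36.8
eef_pos: [0.6016, 0.0865, 0.0046]
tcp_rot: [[-0.823, 0.568, -0.001], [0.568, 0.823, -0.002], [-0.001, -0.002, -1.0]]
ft_force: [-2.0, -4.6, 4.7]
opening: 0.0939
```

```bash
python3 - <<'E'
from h import *
v,s=side_est(-.045);print(s['eef_pos'],s['ft_force'],s['time'],s['q'][5]);info(v)
t=env.read_camera('scene');cv2.imwrite('pics/s22.png',cv2.resize(t['frame'][130:290,180:380],None,fx=3.5,fy=3.5))
E
```

```text
[0.60164044 0.08649964 0.00463318] [-1.97029223 -4.55333114  4.6824424 ] 36.8 -2.5344624489090064
world [0.5805 0.1351] deg 145.4 bay [ 0.0217 -0.0359] heading 180.0
```

View pics/s22.png

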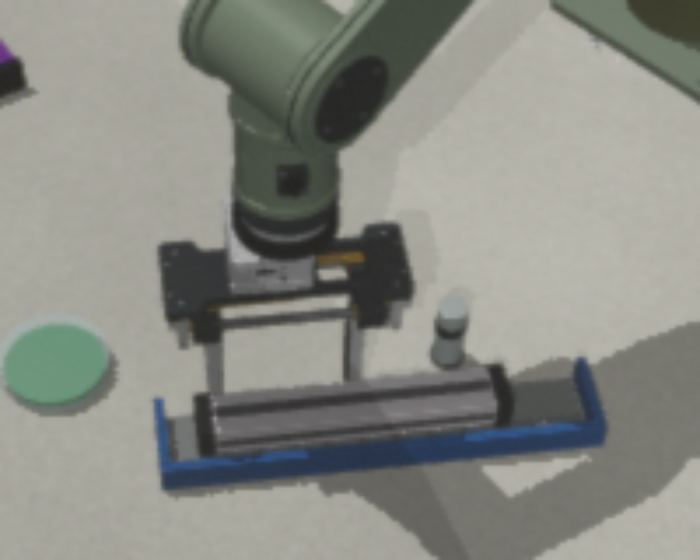

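Call:
send_rows(increments=[[[0, 0.03, 0, 0, 0, 0, 1], [0, 0.06, 0, 0, 0, 0, 1], [0, 0.09, 0, 0, 0, 0, 1], [0, 0.11, 0, 0, 0, 0, 1], [0, 0.11, 0, 0, 0, 0, 1]]])

```text
time: 37.48
eef_pos: [0.6078, 0.0962, 0.0046]
tcp_rot: [[-0.823, 0.567, -0.003], [0.567, 0.823, -0.004], [0.0, -0.005, -1.0]]
ft_force: [-5.7, -7.4, 7.0]
opening: 0.0942
```

Call:
send_rows(increments=[[[0, 0.015, 0, 0, 0, 0, 1], [0, 0.025, 0, 0, 0, 0, 1], [0, 0.025, 0, 0, 0, 0, 1]]])

```text
time: 37.85
eef_pos: [0.6093, 0.0984, 0.0046]
tcp_rot: [[-0.823, 0.567, -0.004], [0.567, 0.823, -0.005], [0.001, -0.006, -1.0]]
ft_force: [-6.6, -7.6, 8.1]
opening: 0.094
```

Call:
send_rows(increments=[[[0, 0.01, 0, 0, 0, 0, 1], [0, 0.02, 0, 0, 0, 0, 1], [0, 0.02, 0, 0, 0, 0, 1]]])

```text
time: 38.22
eef_pos: [0.6106, 0.1004, 0.0046]
tcp_rot: [[-0.823, 0.567, -0.004], [0.567, 0.823, -0.005], [0.001, -0.006, -1.0]]
ft_force: [-5.4, -8.0, 5.8]
opening: 0.094
```

```bash
python3 - <<'E'
from h import *
v,s=side_est(-.045);print(s['eef_pos'],s['ft_force'],s['wrist_torque'],s['time']);info(v)
t=env.read_camera('scene');cv2.imwrite('pics/s23.png',cv2.resize(t['frame'][130:290,180:380],None,fx=3.5,fy=3.5))
E
```

```text
[0.61058958 0.10040267 0.00458014] [-5.41808237 -7.99174644  5.79825861] [-1.18442611  1.33899146  0.5275602 ] 38.225
world [0.5894 0.149 ] deg 145.4 bay [ 0.0212 -0.0194] heading 180.0
```

View pics/s23.png

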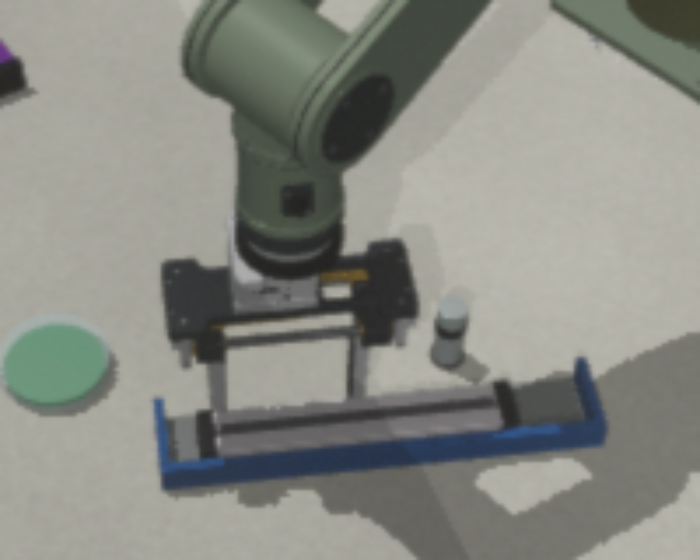

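Call:
send_rows(increments=[[[0, 0.015, 0, 0, 0, 0, 1], [0, 0.025, 0, 0, 0, 0, 1], [0, 0.025, 0, 0, 0, 0, 1]]])

```text
time: 38.65
eef_pos: [0.6115, 0.1018, 0.0046]
tcp_rot: [[-0.823, 0.567, -0.006], [0.567, 0.823, -0.007], [0.001, -0.009, -1.0]]
ft_force: [-7.5, -10.5, 9.1]
opening: 0.0939
```

Call:
send_rows(increments=[[[0, 0.015, 0, 0, 0, 0, 1], [0, 0.025, 0, 0, 0, 0, 1], [0, 0.025, 0, 0, 0, 0, 1]]])

```text
time: 39.02
eef_pos: [0.6114, 0.1019, 0.0046]
tcp_rot: [[-0.823, 0.568, -0.01], [0.568, 0.823, -0.01], [0.002, -0.014, -1.0]]
ft_force: [-12.6, -15.7, 13.0]
opening: 0.0941
```

The rail has stopped at the fence: the force climbs to 20 N with no further motion. I'll back off and inspect from above.

Call:
send_rows(increments=[[[0, -0.08, 0, 0, 0, 0, 1], [0, -0.2, 0, 0, 0, 0, 1], [0, -0.25, -0.3, 0, 0, 0, 1], [0, -0.25, -0.7, 0, 0, 0, 1], [0, -0.25, -1, 0, 0, 0, 1], [0, -0.25, -1, 0, 0, 0, 1]]])

```text
time: 39.78
eef_pos: [0.6016, 0.0834, 0.128]
tcp_rot: [[-0.823, 0.569, 0.009], [0.569, 0.823, 0.0], [-0.007, 0.005, -1.0]]
ft_force: [-0.2, 0.1, 0.1]
opening: 0.094
```

Call:
send_rows(increments=[[[0.1, 0.4, -0.3, 0, 0, 0, 1], [0.2, 0.7, -0.5, 0, 0, 0, 1], [0.2, 0.7, -0.5, 0, 0, 0, 1], [0.2, 0.7, -0.5, 0, 0, 0, 1]]])

```text
time: 40.28
eef_pos: [0.6249, 0.1653, 0.1814]
tcp_rot: [[-0.823, 0.569, -0.004], [0.569, 0.823, -0.001], [0.003, -0.003, -1.0]]
ft_force: [-0.0, 0.3, -0.7]
opening: 0.0938
```

```bash
python3 - <<'E'
from h import *
s=env.observe();w=env.read_camera('wrist');print(s['eef_pos'],s['time']);cv2.imwrite('pics/w24.png',cv2.resize(w['frame'],(768,576)))
pickle.dump((s,w),open('w24.pkl','wb'))
t=env.read_camera('scene');cv2.imwrite('pics/s24.png',cv2.resize(t['frame'][190:290,210:370],None,fx=5,fy=5,interpolation=cv2.INTER_CUBIC))
E
```

```text
[0.62491672 0.16533015 0.18135099] 40.275
```

View pics/w24.png

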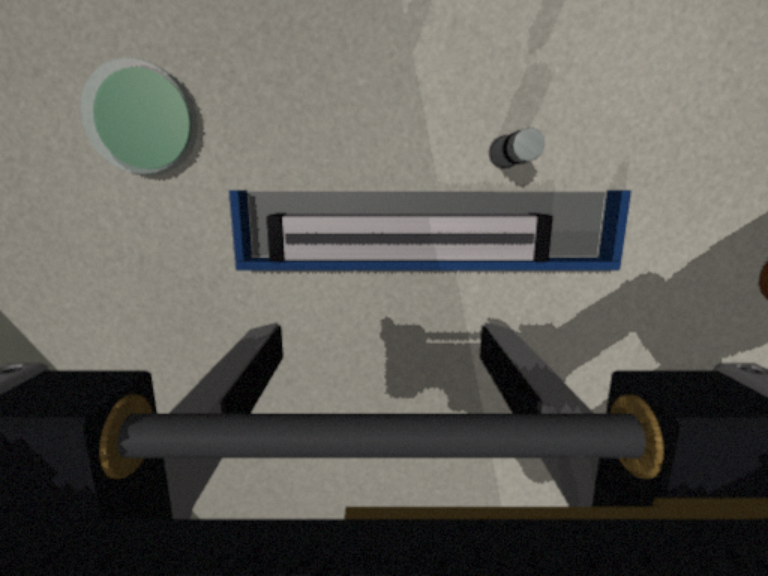

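View pics/s24.png

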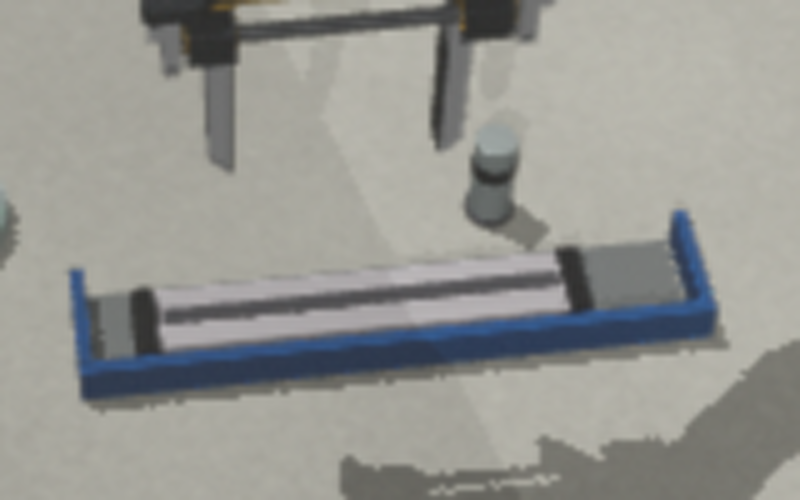

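```bash
python3 - <<'E'
from h import *
s,w=pickle.load(open('w24.pkl','rb'))
cv2.imwrite('pics/w24c.png',cv2.resize(w['frame'][120:190,145:430],None,fx=2.8,fy=6,interpolation=cv2.INTER_CUBIC))
f=w['frame'].astype(float);b=f[:,:,0]-f[:,:,2]
for x in range(185,360,15):
    col=b[165:190,x];print(x,col.round().astype(int).tolist())
E
```

```text
185 [-2, -1, -1, 3, -3, -7, -2, 0, -3, 22, 49, 60, 55, 59, 45, 10, -8, -12, -14, -14, -14, -13, -13, -16, -13]
200 [-8, -7, -6, -7, -7, -7, -7, -6, -3, 39, 60, 61, 58, 54, 48, 11, -8, -13, -15, -15, -14, -15, -14, -12, -13]
215 [-7, -7, -6, -9, -7, -6, -7, -6, -2, 47, 58, 58, 56, 56, 47, 13, -10, -13, -13, -14, -16, -15, -14, -13, -15]
230 [-6, -7, -7, -7, -7, -8, -8, -7, -2, 40, 60, 65, 62, 61, 47, 11, -11, -10, -14, -13, -16, -14, -16, -13, -15]
245 [-7, -6, -7, -6, -7, -6, -6, -7, -1, 41, 58, 57, 59, 56, 48, 11, -8, -11, -15, -14, -14, -14, -15, -15, -15]
260 [-7, -7, -7, -7, -5, -7, -7, -5, -2, 40, 59, 58, 58, 59, 48, 11, -10, -13, -13, -13, -14, -14, -13, -16, -15]
275 [-6, -5, -6, -7, -7, -7, -7, -8, 0, 42, 65, 60, 61, 58, 46, 10, -9, -12, -15, -11, -14, -13, -16, -13, -14]
290 [-6, -6, -6, -6, -7, -7, -5, -6, -2, 44, 59, 57, 57, 58, 48, 12, -5, -11, -12, -13, -14, -14, -13, -14, -13]
305 [-9, -7, -7, -6, -7, -7, -6, -6, -1, 43, 62, 64, 67, 67, 52, 5, -14, -16, -13, -14, -14, -15, -13, -15, -15]
320 [-8, -7, -7, -7, -9, -7, -7, -7, -4, 41, 61, 66, 63, 65, 50, 11, -10, -11, -15, -14, -14, -13, -13, -15, -15]
335 [-7, -6, -5, -6, -7, -8, -9, -9, -3, 44, 61, 62, 65, 62, 54, 11, -10, -12, -15, -14, -14, -15, -15, -15, -16]
350 [-6, -5, -6, -8, -5, -7, -8, -7, -2, 43, 64, 66, 66, 66, 54, 13, -10, -15, -15, -14, -13, -16, -15, -14, -13]
```

View pics/w24c.png

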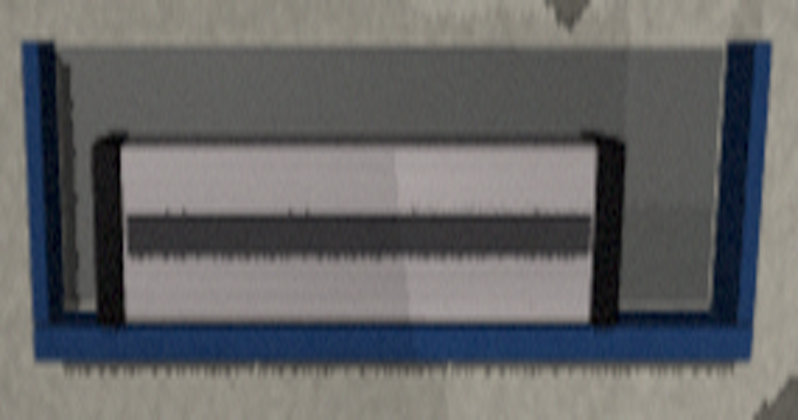

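```bash
python3 - <<'E'
from h import *
t=env.read_camera('top');R,tv=cam(t)
for l in ['dish','jar','dropper','rail','bay']:
    for d in env.place_of(t,l): print(l,(R.T@(d['centre']-tv)).round(3),round(d['confidence'],2))
a=cv2.imread('pics/top0.png')
for n,(y,x) in dict(dish=(140,261),jar=(248,137),dropper=(146,331)).items():
    d=cv2.absdiff(a[y-12:y+12,x-12:x+12],t['frame'][y-12:y+12,x-12:x+12]);print(n,d.mean(),d.max())
print(env.observe()['time'],env.observe()['ft_force']);print(env.sign_off())
E
```

```text
dish [ 0.717 -0.058 -0.002] 0.86
jar [0.318 0.387 0.   ] 0.83
dropper [ 0.69  -0.316 -0.001] 0.5
rail [ 0.585  0.153 -0.002] 0.91
rail [ 0.545 -0.461 -0.002] 0.83
bay [0.585 0.174 0.003] 0.93
dish 13.070023148148149 18
jar 33.33506944444444 89
dropper 12.77025462962963 19
40.675 [ 0.42798689 -0.11847022  0.165196  ]
the job is handed in; nothing more can be done
None
```

The rail is in the bay with its long side flat against the back fence, and I handed the job in at about 40.7 s of the 72 s allowed.

**What I did:** I turned and shifted the rail, then pushed it end-on so its tip went in behind the post. Next I swung the tail part-way in and nudged it along its length. I finished the swing and pushed it square against the fence. It was only pushed, never gripped or lifted.

**Last checks:**
- **Fit:** In the last push the rail stopped moving and the force rose to about 20 N sideways (24 N overall). The wrist picture shows the rail parallel to the fence with no visible gap. Its centre is about 20 mm along the fence from the middle, clear of both end fences.
- **Bystanders:** The dish, jar and dropper bottle measure within about 4 mm of where they started, which is the measuring error. The before/after picture difference was small for the dish and dropper. It was larger around the jar, which I put down to the arm's shadow there at the start.
- **Arm:** It was clear of everything at the end, and no force reading passed about 25 N.

**What disagreed:** The fingertips sat about 10 mm above the reported TCP, not 19 mm below it as stated. My first push passed over the rail without touching it. I corrected the height from the pictures, and the later pushes then moved the rail as planned.

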